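# Go-gauge the bore of the holder in the vise and sort it

## Robot

A 6-joint arm with a two-finger parallel gripper is mounted at the origin on the work surface. World frame = base frame: x ahead of the robot, y to its left, z up, the work surface at z = 0. Lengths are in mm, angles in rad, forces in N, time in s.
With the tool pointing down it reaches from about 350 to 775 mm from the base axis. Payload 7.3 kg.
Tool frame: the origin (TCP) lies at the very end of the fingers, on their centre line; the grasp point (between the pads) lies 19 mm behind it (bot.grasp_offset is the distance from the TCP to the grasp point, in mm); z points along the fingers, y is the direction in which the jaws open and shut (so a half turn about z gives the same grasp; the last joint's range is limited). The gripper opens to 92 mm and grips with 3 to 60 N. Pads are 19 mm wide; open, the fingers measure 130 mm over their backs; the gripper's body (75 mm by 190 mm) begins 47 mm behind the grasp point.
Start: joints at [-1.29, 0.342, 1.524, -0, 1.275, -0.146], TCP at [217.353, -477.915, 226.741] pointing down, gripper open.
Joint ranges: [-2.53, 2.53], [-0.77, 2.02], [0.04, 2.7], [-1, 4.14], [0.28, 2.66], [-3.11, 3.11]. Speed limits (rad/s): [2.57, 2.57, 3.14, 3.14, 3.14, 3.14].

## Interface

Orientations are given as [roll, pitch, yaw] about the fixed x, y, z axes, in that order (R = Rz(yaw) Ry(pitch) Rx(roll)).
In Python, from plant import bot gives the robot as it stands.
- The arm moves only by the tool servo_tool, never from a script. Its arguments are lists of equal length, an entry for each row: "angular": the turn, a rotation vector about the world's x, y, z in degrees, a list of three; "slide": the shift along the world's x, y, z in mm, a list of three; "grip": the opening, from -1 (shut) to 1 (fully open), so that 0 is half open. In form: {"angular": [[ax, ay, az], ...], "slide": [[dx, dy, dz], ...], "grip": [grip, ...]}. A call has 1 to 10 rows; each row is the pose to reach, as a shift and turn from the pose commanded when the call began; what a row does not reach only later rows make up. A row lasts 1/12 s, in which the tool goes at most 41.7 mm and 7.16 degrees, less where a joint would pass 70% of its speed; a pose out of reach is approached as far as the arm can. A call with a gripper value outside its range is refused whole. The fingers move at their own pace and stop on an object; the grip force is fixed at half the most. Time passes only in rows, so rows that repeat a pose let the fingers close. It gives the time, the measured TCP pose, the force and the opening at its end, in the units of the state.
- bot.get_obs(): the state, without advancing time (a new reading comes with each control period).
- bot.capture(name): name is "scene" or "top" or "wrist"; returns a dict with "img" (384x512x3 uint8, blue, green, red), "range_z" (384x512 float32, mm along the optical axis (not along the pixel's ray), 0 where there is no reading), "fov_y" (degrees; the focal length in pixels is half the picture's height over the tangent of half this angle, whatever the lens; pixels are square), "cx", "cy" (the principal point, pixels), "R" (3x3) and "t" (3): a world point X has camera coordinates R X + t; the wrist camera has in their place "T_tool_cam" (4x4, takes a point from camera to tool coordinates, whose origin is the TCP and whose axes are the flange's). Camera axes: x right, y down, z forward; pixel columns grow to the right and rows downward; lengths in mm; the calibration is good to about 2 mm. A picture is of the moment at which its call begins: read the wrist's pose just before it.
- bot.close_job(): hands the job in, once; it reports no verdict.
The state is a dict: "time": time; "joint_positions": joint angles; "dq": joint speeds; "tau": joint torques, N m; "tool_pos": TCP position; "tcp_rot": TCP orientation; "contact_force": force on the tool from outside, world axes, zero at the start; "moment": the same for the moment, N m; "grip_width": finger opening in mm.
Only numpy, scipy, OpenCV 4.12 (cv2) and the standard library are available. Lean on these libraries where they do the work, as an engineer would, in place of code of your own. Each camera call takes 0.05 s, during which the arm holds its last target.

## Task

Check the slanted bore of the probe holder held in the vise with the green-collared plug gauge, without forcing it: the bore is good if the gauge slides in until its collar meets the rim, and bad if it stops part-way. Then put the gauge back in its stand, slide the vise jaw well back by its knob, lift the holder out and set it down gently, standing on its foot, in the green tray if it is good or the red tray if it is bad. Leave the waiting holder and everything else on the bench where they are.

Things in the scene. Friction and masses are not known exactly. Their poses are not given: they have to be found in the camera images.
- holder_a: One of two outwardly identical aluminium probe holders, 0.36 kg: a foot 76 (own x) x 54 (own y) x 12 mm with a round barrel, 39 mm outside, leaning 30 degrees towards own -x; axis up along own (-0.5, 0, 0.866). One is in the vise, the other on the black rest; which is where, and which is bad, must not be assumed. Origin: centre of the foot's underside; z up.
- holder_b: One of two outwardly identical aluminium probe holders, 0.36 kg: a foot 76 (own x) x 54 (own y) x 12 mm with a round barrel, 39 mm outside, leaning 30 degrees towards own -x; axis up along own (-0.5, 0, 0.866). One is in the vise, the other on the black rest; which is where, and which is bad, must not be assumed. Origin: centre of the foot's underside; z up.
- holder_a_mouth (a point): Centre of the bore's mouth at the top of holder_a's barrel, at own (-19, 0, 88.2) mm. The bore is 25 mm across and 55 mm deep along the barrel's axis. The barrel's outside is free for gripping from here to 45 mm farther down its axis.
- holder_a_land (a point): Point on holder_a's bore axis 22 mm below the mouth. In a bad holder the bore narrows here to 15 mm, unseen from outside, and stops the gauge's tip.
- holder_a_home (a point): Point on holder_a's bore axis 50 mm below the mouth: where the gauge's tip arrives, with the collar on the rim, if the bore is good.
- holder_b_mouth (a point): Centre of the bore's mouth at the top of holder_b's barrel, at own (-19, 0, 88.2) mm. The bore is 25 mm across and 55 mm deep along the barrel's axis. The barrel's outside is free for gripping from here to 45 mm farther down its axis.
- holder_b_land (a point): Point on holder_b's bore axis 22 mm below the mouth. In a bad holder the bore narrows here to 15 mm, unseen from outside, and stops the gauge's tip.
- holder_b_home (a point): Point on holder_b's bore axis 50 mm below the mouth: where the gauge's tip arrives, with the collar on the rim, if the bore is good.
- gauge: The go plug gauge, 136 mm long, 0.25 kg: steel plug 22 mm across, 50 mm long, chamfered tip; then a green collar 36 mm across, 6 mm thick; then a round dark handle 26 mm across, 80 mm long. Starts upright in its stand, plug down. Origin: centre of the tip; z runs from the tip to the handle's end.
- gauge_collar (a point): Centre of the collar's underside, 50 mm along z from the tip; this face rests on the stand, or on the barrel's rim when the gauge is fully in.
- stand: Fixed wooden gauge stand, 76 mm (own x) x 110 mm (own y) x 62 mm high. Origin: centre of its underside. Towards its own -y end stand two slim pin gauges, part of the stand, that reach 22 mm above its top, 55 mm from the gauge's hole.
- stand_top (a point): Centre of the mouth of the gauge's hole, level with the stand's top, at own (0, 17, 62) mm: a vertical hole 27 mm across with a 3 mm chamfer, 54 mm deep; the gauge hangs in it by its collar, upright.
- board: Fixed aluminium tooling plate, 260 x 260 x 12 mm, that carries the blue vise and the black rest. Origin: centre of its underside. Both holders stand with their axes along the plate's, so both barrels lean towards its own -x.
- vise_bed (a point): Point on the vise's bed, 37 mm above the table, at own (-75, -55) mm of the board: the clamped holder's foot is centred here. Fixed jaw on own -y (20 mm above the bed), small work stop on own +x (18 mm), sliding jaw on own +y; own -x is open.
- wait_rest (a point): Point on top of the black rest, 37 mm above the table, at own (78, -75) mm of the board: the foot's underside of the waiting holder is centred here.
- jaw (a joint): Vise's sliding jaw, in m: 0 closed on the holder, up to 0.032 open along the board's own +y. Stiff (about 5 N of drag, more when moved fast), stays where it is left. Closed, its 5 mm steel lip hooks over the edge of the holder's foot: slide it back before lifting. Jaw block 96 (x) x 72 (y) mm, 21 mm above the bed.
- jaw_knob (a point): Middle of the upright black knob on the sliding jaw: 28 mm across, 40 mm high (20 mm below to 20 mm above this point), on a 15 mm stem; 51 mm above the bed and, with the jaw closed, 85 mm from the clamped holder's middle along the board's own +y. Moves with the jaw.
- pass_tray: Fixed green tray for good holders, 150 mm (own x) x 170 mm (own y), 38 mm high, walls and floor 4 mm thick. Origin: centre of its underside; the inner floor lies 4 mm above it. It may stand on either side of the board.
- reject_tray: Fixed red tray for bad holders, same size, walls, floor and origin as the green tray. It may stand on either side of the board.
- multimeter: Bystander: a yellow hand-held multimeter lying flat, 180 x 86 x 40 mm. Leave it alone.
- screwdriver: Bystander: a red-handled screwdriver lying flat, 190 mm long. Leave it alone.
- solder_reel: Bystander: a reel of solder standing on its flange, 62 mm across, 48 mm high. Leave it alone.
Mind the look-alikes: they are no part of the job. Leave any pink look-alike of the holder_a alone.

How it is judged (in metres and radians):
On the way, in this order (a step that is already met when the one before it is completed fails the run):
1. the gauge has been put into the bore of the holder in the vise as far as it goes: to within 5 mm of fully home in a good bore, or up against the narrow part (within 5 mm and touching) in a bad one (((distance between holder_a and vise_bed below 0.008 m and distance between gauge and holder_a_home below 0.005 m) or (distance between holder_b and vise_bed below 0.008 m and distance between gauge and holder_b_land below 0.005 m and contact force between gauge and holder_b above 0.5 N))), for 0.1 s.
2. the gauge is back in its stand, upright, collar down on the stand, and let go (distance between gauge_collar and stand_top below 0.006 m and angle between gauge's own z axis and vertical below 0.06 rad and contact force between gauge and the fingers below 0.1 N), for 0.2 s.
3. the jaw has been slid back at least 15 mm while the holder still stands in the vise (value of joint jaw above 0.015 m and ((distance between holder_a and vise_bed below 0.015 m and angle between holder_a's own z axis and vertical below 0.08 rad) or (distance between holder_b and vise_bed below 0.015 m and angle between holder_b's own z axis and vertical below 0.08 rad))), for 0.1 s.
At the end, for the whole second after the job is handed in: The tested holder stands upright (5 degrees), released and at rest, on the floor of the green tray if its bore let the gauge fully in, else the red tray; the other holder is still on the black rest (10 mm); the gauge is back in its stand, upright, collar on the stand (6 mm), released (all of step 2 and ((horizontal distance between holder_a and pass_tray below 0.075 m and z of holder_a in the frame of pass_tray between 0.001 and 0.008 m and angle between holder_a's own z axis and vertical below 0.08 rad and linear speed of holder_a below 0.02 m/s and contact force between holder_a and the fingers below 0.1 N and distance between holder_b and wait_rest below 0.01 m) or (horizontal distance between holder_b and reject_tray below 0.075 m and z of holder_b in the frame of reject_tray between 0.001 and 0.008 m and angle between holder_b's own z axis and vertical below 0.08 rad and linear speed of holder_b below 0.02 m/s and contact force between holder_b and the fingers below 0.1 N and distance between holder_a and wait_rest below 0.01 m))); the robot touches nothing.
It fails at once if the gauge is forced or rammed (more than 100 N against a holder, all contacts summed) (contact force between gauge and holder_a above 100 N or contact force between gauge and holder_b above 100 N).
It fails at once if a holder is dropped or thrown into a tray (faster than 0.4 m/s in the last 25 mm above the tray's floor) ((horizontal distance between holder_a and pass_tray below 0.09 m and z of holder_a in the frame of pass_tray below 0.029 m and linear speed of holder_a above 0.4 m/s) or (horizontal distance between holder_a and reject_tray below 0.09 m and z of holder_a in the frame of reject_tray below 0.029 m and linear speed of holder_a above 0.4 m/s) or (horizontal distance between holder_b and pass_tray below 0.09 m and z of holder_b in the frame of pass_tray below 0.029 m and linear speed of holder_b above 0.4 m/s) or (horizontal distance between holder_b and reject_tray below 0.09 m and z of holder_b in the frame of reject_tray below 0.029 m and linear speed of holder_b above 0.4 m/s)).
It fails at once if a bystander is moved by more than 30 mm (distance of any of multimeter, screwdriver, solder_reel from where it was at the start of the episode above 0.03 m).
It also fails if it takes over 59 s, if anything falls off the work surface, if the arm or the gripper's body presses on something with over 40 N, if the wrist force passes 120 N, or if a joint passes its speed limit or range.

## Working session

There is one attempt and no reset: what is moved stays moved. The work goes in short steps, Python scripts to look and compute and a tool call to move; the robot and the scene stay as the last step left them, time stands still between calls to the robot, and variables do not carry over. Pictures are saved under pics/ and viewed, and the job is handed in when it is done.

Besides the shell and the picture viewer there is one more tool, called after "Emit:" as name(argument=value, ...) on one line, values as JSON. servo_tool: Moves the arm, as the interface text tells. Its arguments: {"type":"object","properties":{"angular":{"type":"array","items":{"type":"array","items":{"type":"number"}}},"slide":{"type":"array","items":{"type":"array","items":{"type":"number"}}},"grip":{"type":"array","items":{"type":"number"}}},"required":["angular","slide","grip"]}

```bash
ls; mkdir -p pics
python3 - <<'E'
from plant import bot
import cv2,numpy as np
o=bot.get_obs();print({k:np.round(v,3) for k,v in o.items()})
for n in ["scene","top","wrist"]:
    c=bot.capture(n);cv2.imwrite(f"pics/{n}0.png",c["img"]);np.savez(f"pics/{n}0.npz",**c)
    print(n,c["fov_y"],c["cx"],c["cy"],np.round(c.get("R",c.get("T_tool_cam")),4).tolist(),c.get("t"), (c["range_z"]>0).mean())
E
```

```text
pics
{'time': np.float64(0.0), 'joint_positions': array([-1.29 ,  0.343,  1.525,  0.   ,  1.275, -0.146]), 'dq': array([ 0.001, -0.   , -0.001, -0.001,  0.002,  0.001]), 'tau': array([ 1.0000e-03, -4.3124e+01, -2.4422e+01,  7.2000e-02,  5.6000e-02,
       -0.0000e+00]), 'tool_pos': array([ 217.235, -477.508,  226.027]), 'tcp_rot': array([-3.14 , -0.   ,  0.427]), 'contact_force': array([ 0.553, -0.225, -0.669]), 'moment': array([ 0.067,  0.024, -0.012]), 'grip_width': np.float64(91.852)}
scene 49.78280532427276 250.65977344646532 182.9019071855779 [[0.8232, 0.5677, -0.0017], [0.3706, -0.5398, -0.7559], [-0.43, 0.6216, -0.6547]] [-456.06033584 -130.54488928 1301.35296221] 0.9962056477864584
top 53.589610863731764 258.32797048766037 189.0264149403247 [[0.0165, -0.9995, 0.0252], [-0.9976, -0.0181, -0.0661], [0.0665, -0.024, -0.9975]] [   1.97969423  536.92106859 1122.95514455] 0.9959971110026041
wrist 65.32847337458713 258.19334247182076 189.27462224685223 [[-0.0004, -0.962, -0.2731, 73.6944], [1.0, -0.0004, -0.0, 1.032], [-0.0001, -0.2731, 0.962, -158.1566], [0.0, 0.0, 0.0, 1.0]] None 0.996002197265625
```

View pics/scene0.png

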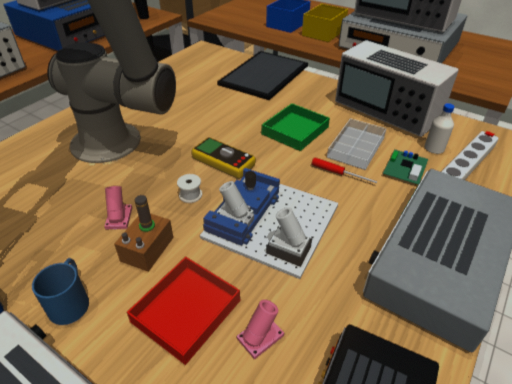

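View pics/top0.png

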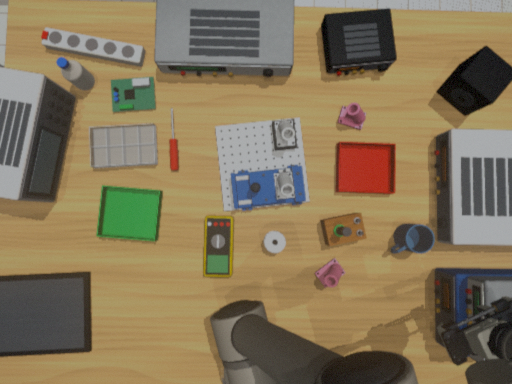

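View pics/wrist0.png

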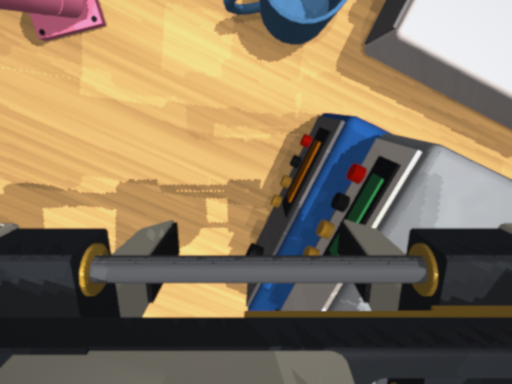

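Pictures show the following. In the top view the board is at about (262,165), with the vise knob at (255,187) and the clamped barrel at (286,183). The stand is at (343,230), the red tray at (366,168) and the green tray at (130,214). Next I'll work out coarse poses.

```bash
cat > h.py <<'E'
import numpy as np,cv2
from scipy.spatial.transform import Rotation as Rn
def rpy(a): return Rn.from_euler('xyz',a).as_matrix()
def cloud(c,obs=None):
    """world xyz per pixel (H,W,3) nan where none"""
    z=np.asarray(c["range_z"],float);H,W=z.shape
    f=H/2/np.tan(np.radians(float(c["fov_y"]))/2)
    v,u=np.mgrid[:H,:W]
    P=np.stack([(u-float(c["cx"]))/f*z,(v-float(c["cy"]))/f*z,z],-1)
    P[z<=0]=np.nan
    if "R" in c: return (P-np.asarray(c["t"]))@np.asarray(c["R"])
    T=np.asarray(c["T_tool_cam"]);Q=P@T[:3,:3].T+T[:3,3]
    return Q@rpy(obs["tcp_rot"]).T+obs["tool_pos"]
def proj(c,X,obs=None):
    X=np.atleast_2d(X).astype(float)
    f=384/2/np.tan(np.radians(float(c["fov_y"]))/2)
    if "R" in c: p=X@np.asarray(c["R"]).T+np.asarray(c["t"])
    else:
        T=np.asarray(c["T_tool_cam"]);q=(X-obs["tool_pos"])@rpy(obs["tcp_rot"]); p=(q-T[:3,3])@T[:3,:3]
    return np.stack([p[:,0]/p[:,2]*f+float(c["cx"]),p[:,1]/p[:,2]*f+float(c["cy"])],-1)
def hsv(c): return cv2.cvtColor(c["img"],cv2.COLOR_BGR2HSV)
def ray(c,uv,obs=None):
    """origin, dirs (world) of pixels"""
    uv=np.atleast_2d(uv).astype(float)
    f=384/2/np.tan(np.radians(float(c["fov_y"]))/2)
    d=np.stack([(uv[:,0]-float(c["cx"]))/f,(uv[:,1]-float(c["cy"]))/f,np.ones(len(uv))],-1)
    if "R" in c:
        R=np.asarray(c["R"]);return -R.T@np.asarray(c["t"]),d@R
    T=np.asarray(c["T_tool_cam"]);A=rpy(obs["tcp_rot"])
    return A@T[:3,3]+obs["tool_pos"],d@T[:3,:3].T@A.T
def onplane(c,uv,z,obs=None):
    o,d=ray(c,uv,obs);return o+d*((z-o[2])/d[:,2])[:,None]
def rect(pts):
    r=cv2.minAreaRect(np.asarray(pts,np.float32));return r
E
python3 - <<'E'
from h import *
for n in ["top","scene"]:
    c=dict(np.load(f"pics/{n}0.npz"));P=cloud(c);H=hsv(c)
    def rep(name,m):
        q=P[m];q=q[~np.isnan(q[:,0])]
        r=rect(q[:,:2]);print(n,name,len(q),np.round(q.mean(0),1),'z',np.round(np.percentile(q[:,2],[2,50,98]),1),'rect',np.round(r[0],1),np.round(r[1],1),round(r[2],1))
    h,s,v=H[...,0],H[...,1],H[...,2]
    x,y,z=P[...,0],P[...,1],P[...,2]
    table=z[(abs(x-450)<150)&(s>0)];print(n,'table z',np.nanpercentile(table,[20,50]))
    inw=(x>150)&(x<900)&(abs(y)<600)
    big=lambda m:(lambda k:(k[1]==1+np.argmax(k[2][1:,4])))(cv2.connectedComponentsWithStats(m.astype(np.uint8)))
    rep('red',big((s>150)&((h<6)|(h>174))&inw&(z<60)&(v>70)))
    rep('green',big((s>150)&(h>50)&(h<75)&inw&(z<60)&(y>150)))
    rep('blue',big((s>120)&(h>100)&(h<125)&inw&(y>-100)&(y<250)))
    rep('collar',big((s>80)&(h>45)&(h<80)&inw&(y<0)&(z>50)))
    rep('yellow',big((s>150)&(h>22)&(h<35)&inw&(z>15)&(y>0)))
    rep('reel',big((v>130)&(s<40)&inw&(z>25)&(x<420)&(y<60)&(y>-120)))
E
```

```text
top table z [-0.74862691  2.27045765]
top red 2465 [ 608.3 -310.7    7.2] z [ 0.3  5.1 39.2] rect [ 605.9 -309.3] [168.9 147.4] 88.7
top green 669 [457.3 405.    3.7] z [-1.2  3.8  8.2] rect [456.7 405.6] [117.4 132.2] 23.6
top blue 649 [541.3  -1.1  57.9] z [37.2 58.7 63. ] rect [541.   14.9] [100.8 112.6] 2.0
top collar 30 [ 422.9 -213.9   69.1] z [64.5 68.6 77.2] rect [ 422.1 -215.2] [18.2 30.6] 67.5
top yellow 437 [364.9 125.   33.5] z [26.1 33.7 38.6] rect [367.  127.5] [ 85.3 175.5] 90.0
top reel 328 [381.5 -38.   48.3] z [44.4 48.2 52.3] rect [381.9 -39. ] [57.7 58.4] 1.1
scene table z [-0.16091368  4.84355912]
scene red 6495 [ 604.8 -311.    11.3] z [ 1.6  5.  38.4] rect [ 607.4 -310.9] [169.8 150.4] 88.9
scene green 1866 [457.4 393.7  14.7] z [ 1.5 10.2 38.1] rect [459.2 390. ] [177.5 152.3] 86.9
scene blue 947 [560.8  10.3  51.2] z [30.  57.  60.5] rect [550.1 -10. ] [106.6 195.2] 10.6
scene collar 65 [ 426.8 -226.7   67.3] z [63.3 67.4 70.2] rect [ 424.1 -224.9] [32.7 25.2] 57.0
scene yellow 420 [391.9  97.8  28.7] z [16.3 29.7 36.8] rect [382.3  95.3] [184.2  71.1] 22.2
scene reel 263 [384.3 -39.8  47.8] z [44.6 47.8 50.6] rect [382.2 -39. ] [57.5 60.1] 40.1
```

Run:
```python
from h import *
t=cv2.imread("pics/top0.png");cv2.imwrite("pics/t1.png",cv2.resize(t[105:285,205:385],None,fx=4,fy=3.3,interpolation=cv2.INTER_CUBIC)[:600])
s=cv2.imread("pics/scene0.png");cv2.imwrite("pics/s1.png",cv2.resize(s[155:285,95:345],None,fx=3.2,fy=3.2,interpolation=cv2.INTER_CUBIC))
```

```text
(no output)
```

View pics/t1.png

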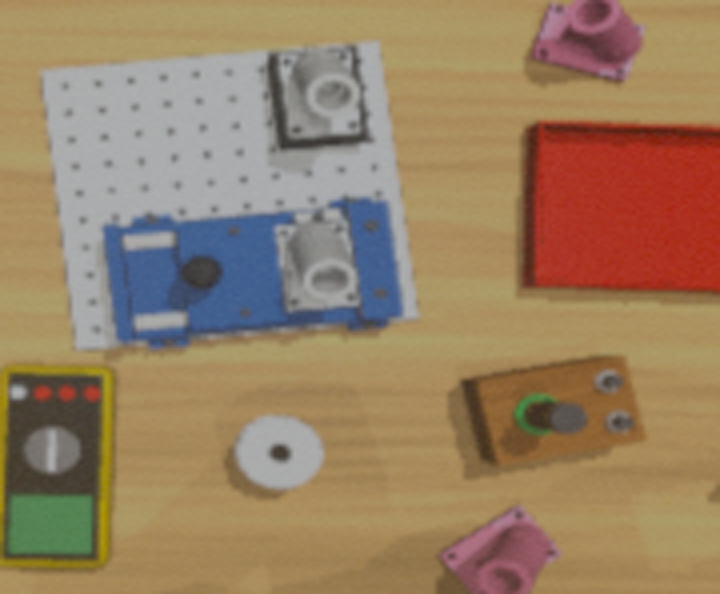

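View pics/s1.png

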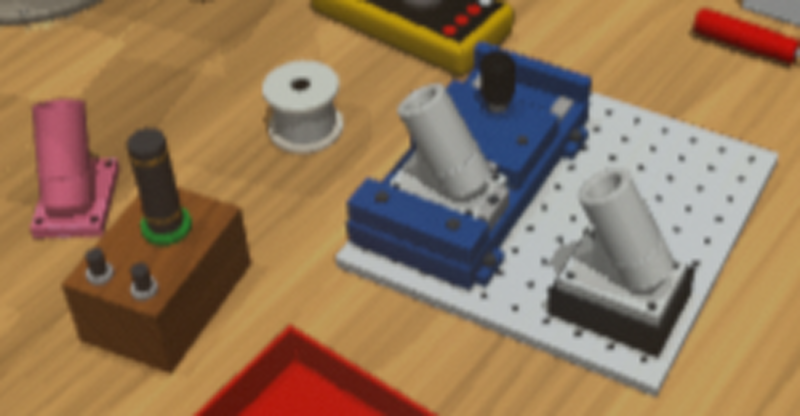

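Run:
```python
from h import *
for n in ["top","scene"]:
    c=dict(np.load(f"pics/{n}0.npz"));P=cloud(c);H=hsv(c)
    h,s,v=H[...,0],H[...,1],H[...,2];x,y,z=P[...,0],P[...,1],P[...,2]
    m=(s<60)&(v>100)&(x>450)&(x<800)&(y>-180)&(y<220)&(abs(z-12)<9)
    k=cv2.connectedComponentsWithStats(m.astype(np.uint8));
    m=k[1]==1+np.argmax(k[2][1:,4])
    vv,uu=np.nonzero(m);Q=onplane(c,np.c_[uu,vv],12.)
    hull=cv2.convexHull(Q[:,:2].astype(np.float32))[:,0]
    r=rect(Q[:,:2]);print(n,'board',np.round(r,2) if 0 else r)
    print(np.round(cv2.boxPoints(r),1).tolist())
    # stand top (wood on z~62)
    m=(abs(z-62)<5)&(x>340)&(x<500)&(y<-130)&(y>-320)
    vv,uu=np.nonzero(m);Q=onplane(c,np.c_[uu,vv],62.);print('stand',len(Q),rect(Q[:,:2]))
    # barrel tops: points z>100 near vise / rest
    for nm,(a,b) in dict(vise=((460,640),(-120,20)),rest=((640,760),(-120,20))).items():
        m=(x>a[0])&(x<a[1])&(y>b[0])&(y<b[1])&(z>105)
        q=P[m];print(nm,len(q),np.round(q.mean(0),1),np.round(q.max(0),1))
    m=(x>500)&(x<620)&(y>20)&(y<110)&(z>95); q=P[m];print('knobtop',len(q),np.round(q.mean(0),1),np.round(np.percentile(q,[2,98],axis=0),1).tolist())
    m=(x>340)&(x<500)&(y<-130)&(y>-320)&(z>140); q=P[m];print('handletop',len(q),np.round(q.mean(0),1))
    for nm,(a,b) in dict(red=((500,720),(-420,-200)),green=((350,560),(280,520))).items():
        m=(x>a[0])&(x<a[1])&(y>b[0])&(y<b[1])&(z>30)&(z<45)&(s>100)
        vv,uu=np.nonzero(m);Q=onplane(c,np.c_[uu,vv],38.);print(nm,len(Q),rect(Q[:,:2]))
```

```text
top board ((615.166015625, 2.2598876953125), (260.5091552734375, 260.7244873046875), 7.303395748138428)
[[469.3999938964844, 115.0], [502.5, -143.60000610351562], [760.9000244140625, -110.5], [727.7999877929688, 148.10000610351562]]
stand 789 ((421.9210205078125, -238.53392028808594), (76.21749114990234, 111.3728256225586), 12.333556175231934)
vise 198 [535.7 -53.8 119.6] [563.1  20.  136.8]
rest 156 [688.9 -63.1 121.3] [714.9 -44.6 137.3]
knobtop 45 [536.   27.  106.2] [[522.9, 20.1, 99.5], [547.8, 33.8, 110.8]]
handletop 80 [ 418.7 -221.3  147.9]
red 391 ((605.7970581054688, -309.865966796875), (171.7830352783203, 150.33863830566406), 88.91998291015625)
green 383 ((458.0174560546875, 388.97412109375), (171.5900421142578, 149.64808654785156), 86.23954772949219)
scene board ((616.9134521484375, -0.9742584228515625), (259.89202880859375, 265.8041076660156), 7.042507648468018)
[[471.70001220703125, 115.0], [504.20001220703125, -148.8000030517578], [762.2000122070312, -116.9000015258789], [729.5999755859375, 146.89999389648438]]
stand 989 ((424.1825256347656, -238.67092895507812), (79.8514404296875, 113.3487548828125), 11.879339218139648)
vise 295 [540.8 -61.9 118.2] [561.   18.9 134.6]
rest 327 [693.5 -67.9 119.3] [715.  -45.8 134.9]
knobtop 34 [540.   25.6 106.3] [[528.3, 20.7, 98.8], [550.2, 32.3, 109.6]]
handletop 103 [ 421.5 -223.4  146.8]
red 994 ((608.6452026367188, -311.3142395019531), (172.26962280273438, 153.7390899658203), 88.84253692626953)
green 386 ((461.23193359375, 384.92529296875), (181.5511474609375, 155.80795288085938), 85.99256134033203)
```

Both views agree. The board is at (616,1) with 7.2° yaw, and the stand's hole is at about (419.5,-222). The clamped mouth should be near (530,-65,125). The red tray is at (607,-311) and the green tray at (459,387). Next I'll move the wrist camera over the stand.

Emit:
servo_tool(angular=[[0, 0, -3], [0, 0, -6], [0, 0, -9], [0, 0, -12], [0, 0, -15], [0, 0, -17.3], [0, 0, -17.3], [0, 0, -17.3], [0, 0, -17.3], [0, 0, -17.3]], slide=[[10, 18, 3], [28, 51, 3], [46, 84, 3], [65, 118, 3], [84, 151, 3], [102, 184, 3], [120, 217, 3], [135, 244, 3], [143, 257.5, 3], [143, 257.5, 3]], grip=[0, 0, 0, 0, 0, 0, 0, 0, 0, 0])

```text
time: 0.98
tool_pos: [361.3, -217.8, 229.7]
tcp_rot: [-3.141, -0.0, 0.129]
contact_force: [-0.0, -0.2, -0.4]
grip_width: 46.1
```

```bash
cat > w.py <<'E'
import sys
from plant import bot
from h import *
n=sys.argv[1]
o=bot.get_obs();c=bot.capture("wrist")
cv2.imwrite(f"pics/{n}.png",c["img"]);np.savez(f"pics/{n}.npz",**c,**{k:o[k] for k in("tool_pos","tcp_rot")})
print(o["time"],np.round(o["tool_pos"],2),np.round(np.degrees(o["tcp_rot"]),2),o["grip_width"],np.round(o["contact_force"],1),np.round(o["joint_positions"],3))
E
python3 w.py w1
```

```text
0.9833 [ 361.29 -217.75  229.72] [-1.7995e+02 -2.0000e-02  7.3700e+00] 46.10379270948763 [-0.  -0.2 -0.4] [-7.250e-01  1.490e-01  1.777e+00  1.000e-03  1.216e+00  7.170e-01]
```

View pics/w1.png

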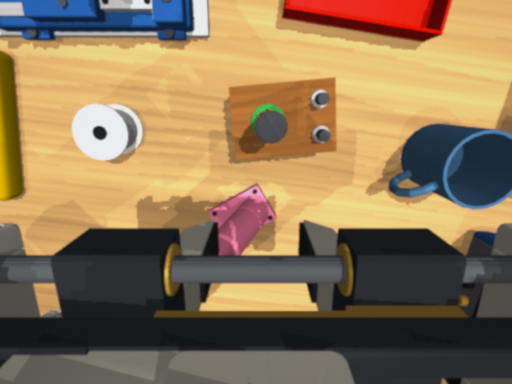

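The stand is at px (283,120), the handle end at (270,126) and the green collar behind it at (268,118). The solder reel and mug stand clear on either side. Measuring now.

Run:
```python
from h import *
c=dict(np.load("pics/w1.npz"));P=cloud(c,c);H=hsv(c)
h,s,v=H[...,0],H[...,1],H[...,2];x,y,z=P[...,0],P[...,1],P[...,2]
reg=(x>340)&(x<500)&(y<-130)&(y>-320)
m=reg&(abs(z-62)<4)
vv,uu=np.nonzero(m);print('z',np.nanmedian(z[m]));Q=onplane(c,np.c_[uu,vv],62.,c);print('stand',rect(Q[:,:2]))
m=reg&(z>140)
vv,uu=np.nonzero(m);zz=np.median(z[m]);Q=onplane(c,np.c_[uu,vv],148.,c);print('handle end z',zz,len(Q),cv2.minEnclosingCircle(Q[:,:2].astype(np.float32)),Q.mean(0))
m=reg&(s>80)&(h>45)&(h<85)
vv,uu=np.nonzero(m);Q=onplane(c,np.c_[uu,vv],68.,c);print('collar',len(Q),np.median(z[m]),cv2.minEnclosingCircle(Q[:,:2].astype(np.float32)))
m=reg&(abs(z-84)<5)&(y<-250)
n,l,st,ce=cv2.connectedComponentsWithStats(m.astype(np.uint8))
for i in range(1,n):
    if st[i,4]>30: print('pin',st[i,4],onplane(c,ce[i],84.,c),np.median(z[l==i]))
```

```text
z 62.23494020211473
stand ((422.6671447753906, -238.259765625), (76.06409454345703, 110.0467529296875), 12.312785148620605)
handle end z 320.2804524862605 71644 ((194.91940307617188, -237.08724975585938), 262.47119140625) [ 249.74251336 -230.02947582  148.        ]
collar 203 68.13903813009321 ((420.0268249511719, -220.76220703125), 17.188589096069336)
pin 125 [[ 448.27697142 -270.97920747   84.        ]] 84.1428945522631
pin 117 [[ 413.44112031 -278.73443255   84.        ]] 84.13660523036083
```

Run:
```python
from plant import bot
from h import *
o=bot.get_obs();print(o["time"],o["tool_pos"],o["dq"])
c=dict(np.load("pics/w1.npz"));P=cloud(c,c)
x,y,z=P[...,0],P[...,1],P[...,2]
m=(x>340)&(x<500)&(y<-130)&(y>-320)&(z>140)&(z<156)
vv,uu=np.nonzero(m);Q=onplane(c,np.c_[uu,vv],148.,c);print('handle end',len(Q),np.median(z[m]),cv2.minEnclosingCircle(Q[:,:2].astype(np.float32)),Q.mean(0))
```

```text
1.0333 [ 360.76882646 -219.29377926  229.73151746] [-0.05064924  0.00971951 -0.00944094 -0.01228738 -0.00219352 -0.02080528]
handle end 832 148.1541980826864 ((419.31414794921875, -221.2947540283203), 12.825754165649414) [ 419.37563701 -221.34409105  148.        ]
```

Emit:
servo_tool(angular=[[0, 0, 0], [0, 0, 0], [0, 0, 0], [0, 0, 0], [0, 0, 0]], slide=[[15, 0, -12], [35, -1, -30], [52, -1, -45], [59, -1, -55], [59, -1, -55]], grip=[0, 0, 0, 0, 0])

```text
time: 1.45
tool_pos: [418.9, -221.7, 172.5]
tcp_rot: [-3.139, 0.003, 0.125]
contact_force: [0.0, -0.9, -1.4]
grip_width: 45.9
```

```bash
python3 w.py w2
```

```text
1.45 [ 418.86 -221.68  172.48] [-179.85    0.18    7.14] 45.935099967033985 [ 0.  -0.9 -1.4] [-0.649  0.306  1.739 -0.     1.1    0.798]
```

View pics/w2.png

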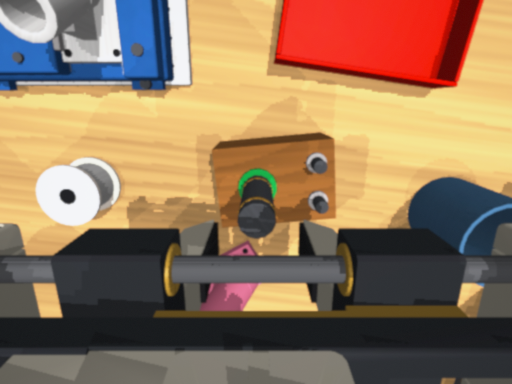

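The handle end at px (257,218) is centred between the fingertips, which span (212,240) to (305,240). I'll descend and grip.

Emit:
servo_tool(angular=[[0, 0, 0], [0, 0, 0], [0, 0, 0], [0, 0, 0], [0, 0, 0], [0, 0, 0], [0, 0, 0], [0, 0, 0], [0, 0, 0], [0, 0, 0]], slide=[[0, 0, -12], [0, 0, -32], [0, 0, -54], [0, 0, -70], [0, 0, -79], [0, 0, -80], [0, 0, -80], [0, 0, -80], [0, 0, -80], [0, 0, -80]], grip=[0, 0, 0, 0, 0, 0, -1, -1, -1, -1])

```text
time: 2.33
tool_pos: [419.8, -221.7, 95.7]
tcp_rot: [3.14, -0.001, 0.125]
contact_force: [-0.3, -0.5, 3.1]
grip_width: 25.5
```

Emit:
servo_tool(angular=[[0, 0, 0], [0, 0, 0], [0, 0, 0], [0, 0, 0], [0, 0, 0], [0, 0, 0]], slide=[[0, 0, 0], [0, 0, 0], [0, 0, 0], [0, 0, 2], [0, 0, 4], [0, 0, 5]], grip=[-1, -1, -1, -1, -1, -1])

```text
time: 2.83
tool_pos: [419.3, -221.3, 99.8]
tcp_rot: [-3.142, 0.0, 0.125]
contact_force: [-0.0, -0.7, -2.3]
grip_width: 25.6
```

Gripped: the opening is 25.6 mm, and the −2.3 N reading matches the 0.25 kg gauge. I'll lift it and go to a viewpoint for the vise.

Emit:
servo_tool(angular=[[0, 0, 0], [0, 0, 0], [0, 0, 0], [0, 0, 0], [0, 0, 0], [0, 0, 0], [0, 0, 0], [0, 0, 0], [0, 0, 0], [0, 0, 0]], slide=[[0, 0, 10], [0, 0, 30], [0, 0, 55], [0, 0, 80], [0, 10, 110], [8, 40, 135], [16, 75, 148], [24, 112, 150], [30, 142, 150], [30.6, 151.4, 150]], grip=[-1, -1, -1, -1, -1, -1, -1, -1, -1, -1])

```text
time: 3.67
tool_pos: [450.2, -66.4, 250.0]
tcp_rot: [-3.14, -0.001, 0.128]
contact_force: [-0.9, -0.5, -2.1]
grip_width: 25.4
```

Emit:
servo_tool(angular=[[0, 0, 0], [0, 0, 0], [0, 0, 0]], slide=[[0, 0, 0], [0, 0, 0], [0, 0, 0]], grip=[-1, -1, -1])

```text
time: 3.92
tool_pos: [449.8, -71.0, 249.5]
tcp_rot: [3.141, 0.001, 0.124]
contact_force: [0.6, -0.9, -3.1]
grip_width: 25.4
```

```bash
python3 w.py w3
```

```text
3.9167 [449.76 -70.98 249.49] [1.7997e+02 4.0000e-02 7.1200e+00] 25.44860271835955 [ 0.6 -0.9 -3.1] [-3.250e-01  1.950e-01  1.662e+00 -1.000e-03  1.285e+00  1.122e+00]
```

View pics/w3.png

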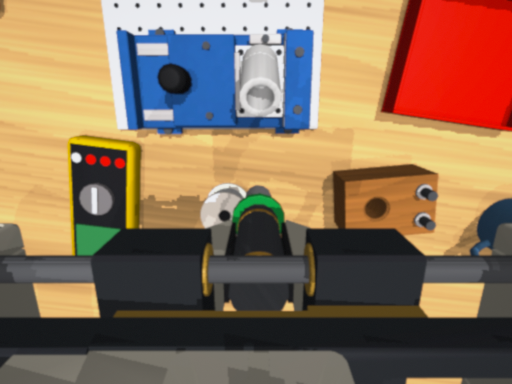

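The clamped mouth is at px (261,95), its foot around (259,80) and the knob at (174,79). The gauge is held at (258,240). Measuring now.

Run:
```python
from h import *
c=dict(np.load("pics/w3.npz"));P=cloud(c,c);H=hsv(c)
h,s,v=H[...,0],H[...,1],H[...,2];x,y,z=P[...,0],P[...,1],P[...,2]
im=cv2.resize(c["img"][20:140,90:340],None,fx=3.2,fy=3.2,interpolation=cv2.INTER_CUBIC);cv2.imwrite("pics/w3c.png",im)
yaw=np.radians(7.2)
a=np.array([-.5*np.cos(yaw),-.5*np.sin(yaw),.866])
# foot top
m=(x>480)&(x<620)&(y>-110)&(y<-20)&(abs(z-49)<4)&(s<70)&(v>90)
vv,uu=np.nonzero(m);Q=onplane(c,np.c_[uu,vv],49.,c);print('foot',len(Q),np.median(z[m]),rect(Q[:,:2]))
# rim: height along axis
reg=(x>490)&(x<620)&(y>-110)&(y<-20)
hgt=(P@a);m=reg&(z>100)
mx=np.nanpercentile(hgt[m],98);print('expected hgt',np.array([529.7,-65.4,125.2])@a,'meas',mx)
r=reg&(abs(hgt-np.array([529.7,-65.4,125.2])@a)<2.5)&(z>100)
q=P[r];print(len(q),q.mean(0))
# coordinates in rim plane
ex=np.cross([-np.sin(yaw),np.cos(yaw),0],a);ey=np.array([-np.sin(yaw),np.cos(yaw),0])
uv=np.c_[q@ex,q@ey].astype(np.float32)
(cx,cy),R=cv2.minEnclosingCircle(uv);print('R',R,'centre',cx*ex+cy*ey+a*np.median(q@a), 'fit ellipse',cv2.fitEllipse(cv2.convexHull(uv)))
e=cv2.fitEllipse(cv2.convexHull(uv));print(e[0][0]*ex+e[0][1]*ey+a*np.median(q@a))
# knob
m=(x>490)&(x<600)&(y>-10)&(y<60)&(abs(z-108)<4)
vv,uu=np.nonzero(m);Q=onplane(c,np.c_[uu,vv],108.,c);print('knob',len(Q),np.median(z[m]),cv2.minEnclosingCircle(Q[:,:2].astype(np.float32)))
# blue vise top
m=(s>120)&(h>100)&(h<125)&(abs(z-58)<4)&(x>470)&(x<640)&(y<160)&(y>-150)
vv,uu=np.nonzero(m);Q=onplane(c,np.c_[uu,vv],58.,c);print('vise',rect(Q[:,:2]))
# gauge collar in tool frame
m=(s>120)&(h>50)&(h<80)&(z>150)&(z<260)
T=c["T_tool_cam"];q=(P[m]-c["tool_pos"])@rpy(c["tcp_rot"]);print('collar tool',len(q),np.percentile(q,[2,50,98],axis=0))
```

```text
foot 703 49.24445702243514 ((543.765380859375, -62.447296142578125), (86.15290069580078, 54.37624740600586), 7.827676773071289)
expected hgt -150.23998190558672 meas 56.80906036091284
828 [530.31712753 -63.75743845 126.01895682]
R 19.423887252807617 centre [529.15538388 -63.8849005  125.48708656] fit ellipse ((510.3807373046875, -129.72596740722656), (38.01829528808594, 38.60309982299805), 67.4373550415039)
[529.08414523 -63.9181544  125.44387367]
knob 572 107.6754988404397 ((536.3751220703125, 21.11403465270996), 12.853455543518066)
vise ((541.3242797851562, -14.382064819335938), (102.63253784179688, 206.89341735839844), 7.102468490600586)
collar tool 677 [[ -2.43174341 -15.06972271  -1.01636502]
 [ 10.5064889    0.82141464  27.49942274]
 [ 16.89180812  16.15378892  30.36827939]]
```

View pics/w3c.png

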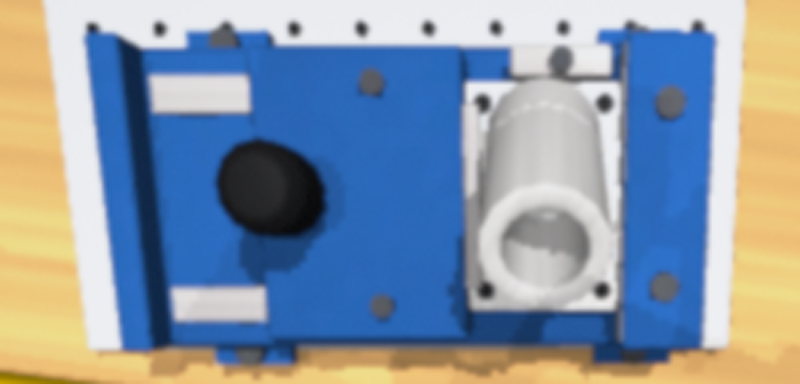

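Emit:
servo_tool(angular=[[0.8, -6, 0], [1.5, -12, 0], [2.3, -18, 0], [3, -24, 0], [3.76, -29.76, 0], [3.76, -29.76, 0], [3.76, -29.76, 0], [3.76, -29.76, 0], [3.76, -29.76, 0]], slide=[[4, 0, 0], [8, 0, -4], [13, 0, -10], [18, -1, -17], [23, -1, -23], [23, -1, -26.5], [23, -1, -26.5], [23, -1, -26.5], [23, -1, -26.5]], grip=[-1, -1, -1, -1, -1, -1, -1, -1, -1])

```text
time: 4.72
tool_pos: [474.1, -71.9, 224.2]
tcp_rot: [3.141, -0.523, 0.125]
contact_force: [0.2, -0.3, -2.6]
grip_width: 25.2
```

```bash
python3 w.py w4
python3 - <<'E'
from h import *
for n in("w3","w4"):
    c=dict(np.load(f"pics/{n}.npz"));A=rpy(c["tcp_rot"])
    print(n,proj(c,np.array([[0,0,82.9],[11,0,80],[0,11,80],[0,-11,80],[18,0,33],[0,0,33]])@A.T+c["tool_pos"],c).round(1).tolist(), A[:,2].round(4))
    print(proj(c,[529.1,-64,125.4],c).round(1))
E
```

```text
4.7167 [474.07 -71.86 224.21] [179.94 -29.97   7.18] 25.16974562729587 [ 0.2 -0.3 -2.6] [-0.515  0.028  2.063  0.495  0.678  0.6  ]
w3 [[257.1, 195.6], [257.0, 183.9], [270.3, 196.7], [243.8, 196.7], [256.8, 191.8], [256.8, 217.1]] [-6.e-04 -6.e-04 -1.e+00]
[[260.3  97.7]]
w4 [[257.0, 195.8], [257.0, 184.0], [270.2, 196.8], [243.8, 196.8], [256.7, 191.9], [256.7, 217.3]] [ 0.4958  0.0615 -0.8663]
[[256.  187.5]]
```

View pics/w4.png

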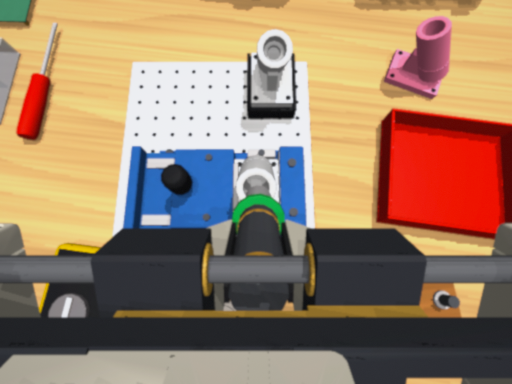

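```bash
python3 - <<'E'
from h import *
c=cv2.imread("pics/w4.png");cv2.imwrite("pics/w4c.png",cv2.resize(c[140:230,200:310],None,fx=6,fy=6,interpolation=cv2.INTER_CUBIC))
E
python3 - <<'E'
from plant import bot
from h import *
c=bot.capture("scene");np.savez("pics/s2.npz",**c);P=proj(c,[529,-64,125])[0].astype(int);print(P)
cv2.imwrite("pics/s2c.png",cv2.resize(c["img"][P[1]-70:P[1]+50,P[0]-80:P[0]+80],None,fx=5,fy=5,interpolation=cv2.INTER_CUBIC))
E
```

```text
[225 185]
```

View pics/w4c.png

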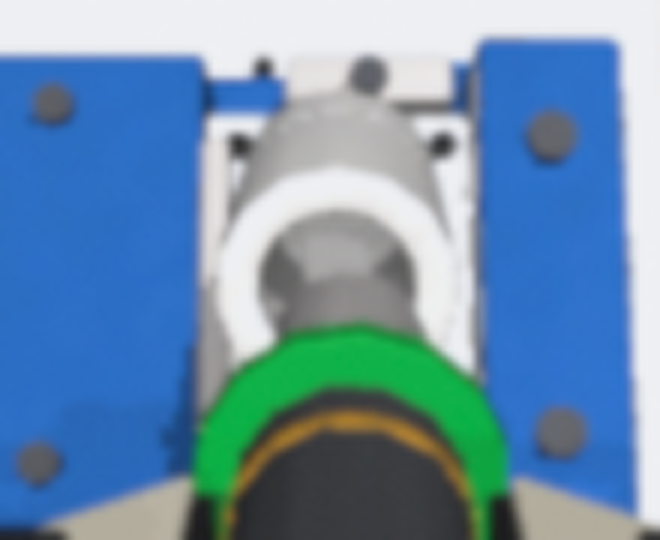

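View pics/s2c.png

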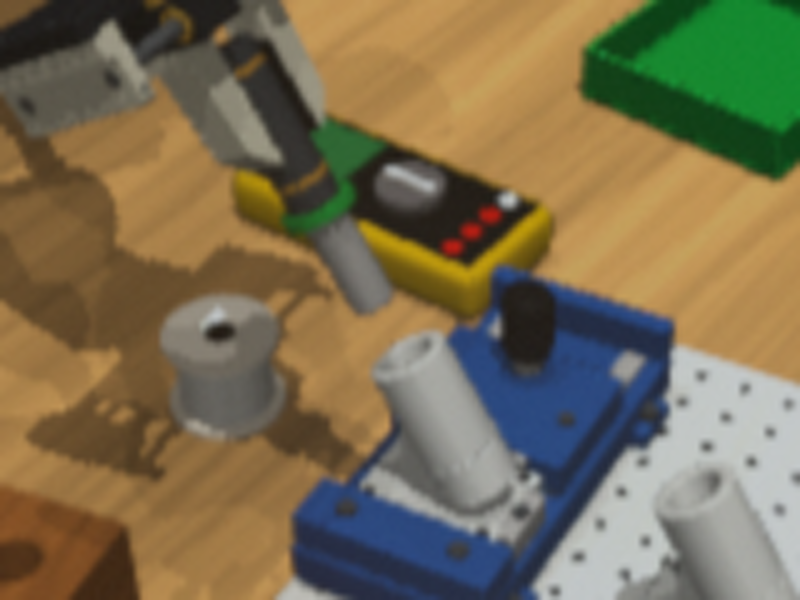

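Emit:
servo_tool(angular=[[0, 0, 0], [0, 0, 0], [0, 0, 0], [0, 0, 0]], slide=[[0, 0, 0], [0, 0, 0], [0, 0, 0], [0, 0, 0]], grip=[-1, -1, -1, -1])

```text
time: 5.15
tool_pos: [473.0, -70.9, 223.3]
tcp_rot: [-3.141, -0.523, 0.125]
contact_force: [0.0, 0.5, -2.1]
grip_width: 25.6
```

```bash
cat > rel.py <<'E'
import sys
from h import *
c=dict(np.load(f"pics/{sys.argv[1]}.npz"));A=rpy(c["tcp_rot"]);P=cloud(c,c);q=(P-c["tool_pos"])@A  # tool frame
H=hsv(c);h,s,v=H[...,0],H[...,1],H[...,2]
T=c["T_tool_cam"];f=192/np.tan(np.radians(float(c["fov_y"]))/2)
def onz(uv,zt):
    d=np.c_[(uv[:,0]-c["cx"])/f,(uv[:,1]-c["cy"])/f,np.ones(len(uv))]@T[:3,:3].T
    return T[:3,3]+d*((zt-T[2,3])/d[:,2])[:,None]
m=(s>120)&(h>50)&(h<80)&(abs(q[...,1])<25)&(abs(q[...,2]-30)<12)
vv,uu=np.nonzero(m);g=onz(np.c_[uu,vv],27.)
hull=cv2.convexHull(g[:,:2].astype(np.float32))[:,0];top=hull[hull[:,0]>2]
def fit(p):
    B=np.c_[2*p,np.ones(len(p))];k=np.linalg.lstsq(B,(p**2).sum(1),rcond=None)[0];return k[:2],np.sqrt(k[2]+k[:2]@k[:2])
print('collar fit',fit(top),'z',np.median(q[m][:,2]),'y ext',g[:,1].min(),g[:,1].max())
zr=float(np.median(q[...,2][(abs(q[...,1])<22)&(q[...,2]>90)&(q[...,2]<125)&(s<60)&(v>190)]))
m=(abs(q[...,1])<25)&(abs(q[...,2]-zr)<4)&(s<60)&(abs(q[...,0])<30)
vv,uu=np.nonzero(m);g=onz(np.c_[uu,vv],zr);hull=cv2.convexHull(g[:,:2].astype(np.float32))[:,0]
top=hull[hull[:,0]>-2]
print('rim z',zr,len(g),'fit',fit(top),'y ext',g[:,1].min(),g[:,1].max(),'xmax',g[:,0].max())
m=(abs(q[...,1])<14)&(q[...,2]>38)&(q[...,2]<84)
for zz in (45,55,65,75):
    k=m&(abs(q[...,2]-zz)<4); print('plug',zz,k.sum(), q[k][:,:2].min(0) if k.any() else 0,q[k][:,:2].max(0) if k.any() else 0)
ez=A[:,2];print('tcp',c["tool_pos"],'z',ez)
E
python3 w.py w5; python3 rel.py w5;python3 rel.py w4
```

```text
5.15 [473.04 -70.89 223.3 ] [-179.98  -29.99    7.17] 25.63550746130023 [ 0.   0.5 -2.1] [-0.515  0.027  2.068  0.498  0.676  0.596]
collar fit (array([1.6175217 , 0.80108209]), np.float64(16.865070157135932)) z 27.808056422022677 y ext -16.315406100949577 18.06429359644553
rim z 113.0473624131644 546 fit (array([0.60505502, 0.05200508]), np.float64(18.81055590714277)) y ext -18.920540154188462 18.709189237722217 xmax 19.378223882243795
plug 45 0 0 0
plug 55 9 [ 8.78462701 -2.92883746] [10.04582605  5.36615199]
plug 65 61 [ 4.12858155 -8.66109766] [10.23947898  9.49004279]
plug 75 65 [ 1.082339   -8.98810114] [10.21447295 11.58541214]
tcp [473.03657722 -70.89327483 223.29764188] z [ 0.49589811  0.06269711 -0.86611439]
collar fit (array([1.66257349, 0.78356883]), np.float64(16.83330865477464)) z 27.85401695242972 y ext -16.315305355256857 18.06420997885589
rim z 113.3845629943138 529 fit (array([-0.55538915, -1.03596294]), np.float64(18.796706220225335)) y ext -19.906789962051977 17.788790213113195 xmax 18.372100462887843
plug 45 0 0 0
plug 55 10 [ 8.91880811 -3.66977612] [9.91888254 5.3548071 ]
plug 65 63 [ 4.08614288 -8.66689166] [10.3499141   9.52228591]
plug 75 57 [ 1.55485454 -9.03886402] [10.13070267 11.51653254]
tcp [474.07038443 -71.86196697 224.21444465] z [ 0.49577605  0.06150514 -0.86626972]
```

The gauge is about 0.85 mm off in own y and 0.7 mm off in tool x relative to the bore. I'll correct that and advance to 5 mm short of the rim.

Emit:
servo_tool(angular=[[0, 0, 0], [0, 0, 0], [0, 0, 0], [0, 0, 0], [0, 0, 0], [0, 0, 0]], slide=[[3.5, 1.3, -5], [7, 1.7, -11], [10.5, 2.2, -17], [12.9, 2.5, -21.3], [12.9, 2.5, -21.3], [12.9, 2.5, -21.3]], grip=[-1, -1, -1, -1, -1, -1])

```text
time: 5.7
tool_pos: [485.8, -68.3, 201.3]
tcp_rot: [-3.14, -0.522, 0.125]
contact_force: [-0.2, 0.2, -2.3]
grip_width: 25.7
```

```bash
python3 w.py w6; sed -i 's/q\[...,2\]>90)/q[...,2]>84)/' rel.py; python3 rel.py w6;  python3 - <<'E'
from h import *
c=cv2.imread("pics/w6.png");cv2.imwrite("pics/w6c.png",cv2.resize(c[140:230,200:310],None,fx=6,fy=6,interpolation=cv2.INTER_CUBIC))
from plant import bot
c=bot.capture("scene")
cv2.imwrite("pics/s3c.png",cv2.resize(c["img"][115:235,145:305],None,fx=5,fy=5,interpolation=cv2.INTER_CUBIC))
E
```

```text
5.7 [485.78 -68.32 201.28] [-179.92  -29.93    7.14] 25.719132576816286 [-0.2  0.2 -2.3] [-0.49   0.084  2.079  0.53   0.607  0.573]
collar fit (array([1.59509157, 0.98197656]), np.float64(16.79534921037235)) z 27.811604925915994 y ext -16.315773202856963 18.064129362072524
rim z 87.51451548374746 565 fit (array([0.57200753, 1.00904707]), np.float64(18.89312579290478)) y ext -18.02783635815511 19.733931543811305 xmax 19.412307510778426
plug 45 0 0 0
plug 55 9 [ 8.85790184 -3.67980033] [9.86273504 5.35811004]
plug 65 60 [ 5.46300027 -7.79591002] [10.06531913  9.49168408]
plug 75 65 [ 1.43282583 -8.97487802] [10.13113348 11.53415329]
tcp [485.78382053 -68.31728128 201.28350971] z [ 0.49492096  0.06327782 -0.86663093]
```

View pics/w6c.png

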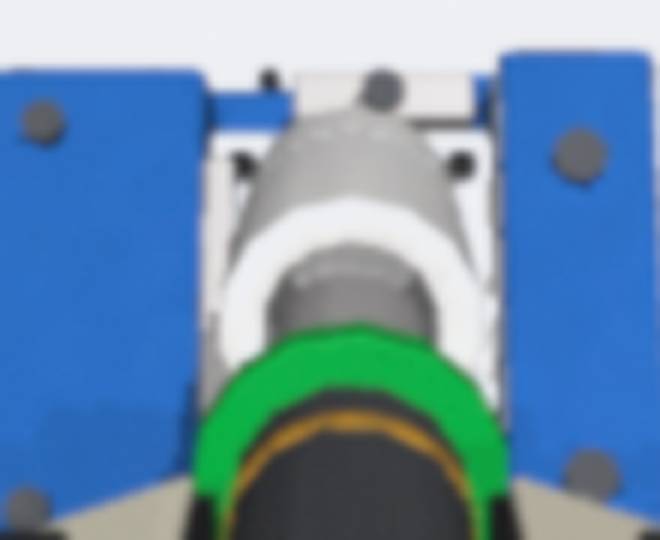

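View pics/s3c.png

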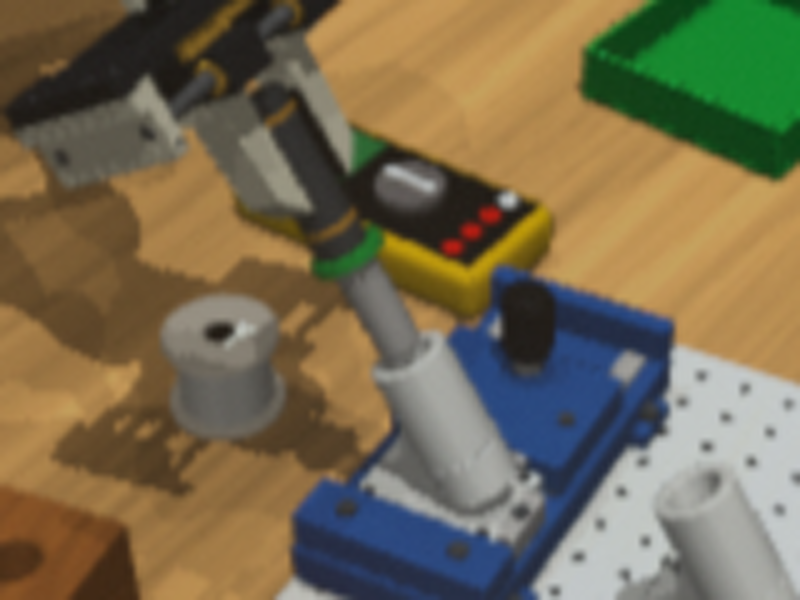

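Aligned laterally: both the rim and the collar centre at 0.85 mm. In the scene view the tip is at the mouth (400,345). I'll insert gently.

Emit:
servo_tool(angular=[[0, 0, 0], [0, 0, 0], [0, 0, 0], [0, 0, 0], [0, 0, 0], [0, 0, 0], [0, 0, 0]], slide=[[1.3, 0.1, -1.6], [2.3, 0.3, -3.3], [3.3, 0.4, -5], [4.3, 0.5, -6.7], [5.3, 0.6, -8.5], [6.3, 0.8, -10.2], [6.3, 0.8, -10.2]], grip=[-1, -1, -1, -1, -1, -1, -1])

```text
time: 6.38
tool_pos: [492.2, -67.6, 191.3]
tcp_rot: [-3.141, -0.523, 0.125]
contact_force: [0.2, 0.4, -3.2]
grip_width: 25.7
```

Emit:
servo_tool(angular=[[0, 0, 0], [0, 0, 0], [0, 0, 0], [0, 0, 0], [0, 0, 0], [0, 0, 0]], slide=[[1, 0.1, -1.7], [2, 0.2, -3.5], [3, 0.4, -5.2], [4, 0.5, -6.9], [5, 0.6, -8.7], [5, 0.6, -8.7]], grip=[-1, -1, -1, -1, -1, -1])

```text
time: 6.88
tool_pos: [497.2, -67.0, 182.6]
tcp_rot: [-3.141, -0.523, 0.125]
contact_force: [0.1, 0.3, -2.6]
grip_width: 25.7
```

Emit:
servo_tool(angular=[[0, 0, 0], [0, 0, 0], [0, 0, 0]], slide=[[0.5, 0.1, -0.9], [1, 0.1, -1.7], [1.5, 0.2, -2.6]], grip=[-1, -1, -1])

```text
time: 7.13
tool_pos: [498.7, -66.9, 180.5]
tcp_rot: [-3.141, -0.524, 0.125]
contact_force: [-0.1, -0.4, -2.1]
grip_width: 25.7
```

Emit:
servo_tool(angular=[[0, 0, 0], [0, 0, 0]], slide=[[0.5, 0.1, -0.9], [0.5, 0.1, -0.9]], grip=[-1, -1])

```text
time: 7.3
tool_pos: [499.2, -66.8, 179.4]
tcp_rot: [-3.141, -0.523, 0.125]
contact_force: [0.7, -0.4, -2.7]
grip_width: 25.4
```

Emit:
servo_tool(angular=[[0, 0, 0], [0, 0, 0]], slide=[[0.5, 0.1, -0.9], [0.5, 0.1, -0.9]], grip=[-1, -1])

```text
time: 7.47
tool_pos: [499.7, -66.7, 178.5]
tcp_rot: [-3.141, -0.523, 0.125]
contact_force: [-0.7, 0.8, -3.1]
grip_width: 25.7
```

Emit:
servo_tool(angular=[[0, 0, 0], [0, 0, 0]], slide=[[0.5, 0.1, -0.9], [0.5, 0.1, -0.9]], grip=[-1, -1])

```text
time: 7.63
tool_pos: [500.2, -66.6, 177.6]
tcp_rot: [-3.141, -0.523, 0.125]
contact_force: [1.1, 0.4, -2.6]
grip_width: 25.6
```

Emit:
servo_tool(angular=[[0, 0, 0], [0, 0, 0]], slide=[[0.5, 0.1, -0.9], [0.5, 0.1, -0.9]], grip=[-1, -1])

```text
time: 7.8
tool_pos: [500.7, -66.5, 176.7]
tcp_rot: [-3.141, -0.523, 0.125]
contact_force: [0.5, -0.4, -2.6]
grip_width: 25.3
```

Emit:
servo_tool(angular=[[0, 0, 0], [0, 0, 0]], slide=[[0.5, 0.1, -0.9], [0.5, 0.1, -0.9]], grip=[-1, -1])

```text
time: 7.97
tool_pos: [501.2, -66.4, 175.8]
tcp_rot: [-3.141, -0.523, 0.125]
contact_force: [0.5, 0.3, -1.8]
grip_width: 26.0
```

Emit:
servo_tool(angular=[[0, 0, 0], [0, 0, 0]], slide=[[0.5, 0.1, -0.9], [0.5, 0.1, -0.9]], grip=[-1, -1])

```text
time: 8.13
tool_pos: [501.6, -66.3, 174.9]
tcp_rot: [-3.141, -0.523, 0.125]
contact_force: [0.1, 0.0, -3.2]
grip_width: 25.6
```

Emit:
servo_tool(angular=[[0, 0, 0], [0, 0, 0]], slide=[[0.5, 0.1, -0.9], [0.5, 0.1, -0.9]], grip=[-1, -1])

```text
time: 8.3
tool_pos: [502.2, -66.2, 174.0]
tcp_rot: [-3.141, -0.523, 0.125]
contact_force: [-0.7, 0.4, -2.9]
grip_width: 25.7
```

Emit:
servo_tool(angular=[[0, 0, 0], [0, 0, 0]], slide=[[0.5, 0.1, -0.9], [0.5, 0.1, -0.9]], grip=[-1, -1])

```text
time: 8.47
tool_pos: [502.7, -66.1, 173.1]
tcp_rot: [-3.141, -0.523, 0.125]
contact_force: [-0.6, 0.0, -2.5]
grip_width: 25.5
```

Emit:
servo_tool(angular=[[0, 0, 0], [0, 0, 0]], slide=[[0.5, 0.1, -0.9], [0.5, 0.1, -0.9]], grip=[-1, -1])

```text
time: 8.63
tool_pos: [503.2, -66.0, 172.2]
tcp_rot: [-3.141, -0.523, 0.125]
contact_force: [-0.3, -0.0, -3.3]
grip_width: 25.5
```

```bash
python3 w.py w7
python3 - <<'E'
from h import *
c=cv2.imread("pics/w7.png")
from plant import bot
d=bot.capture("scene")
a=cv2.resize(c[140:230,200:310],None,fx=3.6,fy=3.6,interpolation=cv2.INTER_CUBIC);b=cv2.resize(d["img"][135:225,165:275],None,fx=3.6,fy=3.6,interpolation=cv2.INTER_CUBIC)
cv2.imwrite("pics/c7.png",np.hstack([a,b]))
E
python3 rel.py w7 | head -1
```

```text
8.6333 [503.17 -65.98 172.22] [-179.97  -29.99    7.15] 25.491831561870374 [-0.3 -0.  -3.3] [-0.46   0.162  2.088  0.591  0.519  0.523]
collar fit (array([1.47900642, 0.90819777]), np.float64(16.709273465386442)) z 27.79724460331699 y ext -16.31556883237036 17.418109575935333
```

View pics/c7.png

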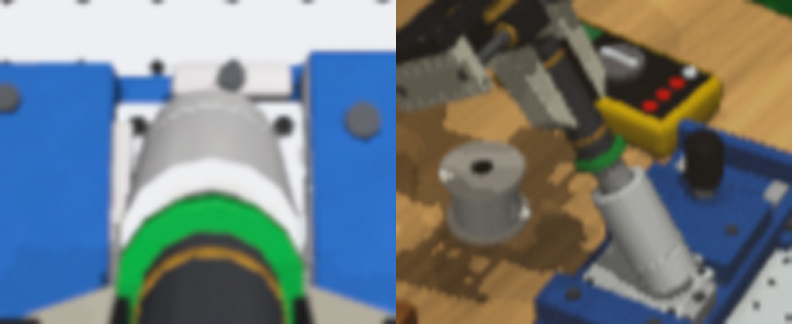

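The collar hasn't slipped in the grip, and about 20 mm of plug is still visible with no reaction force. The narrow part would have stopped it by now, so this bore looks good. Continuing home.

Emit:
servo_tool(angular=[[0, 0, 0], [0, 0, 0], [0, 0, 0], [0, 0, 0], [0, 0, 0], [0, 0, 0], [0, 0, 0], [0, 0, 0]], slide=[[1, 0.1, -1.7], [2, 0.2, -3.5], [3, 0.3, -5.2], [4, 0.5, -6.9], [5, 0.6, -8.7], [6, 0.7, -10.4], [7.4, 0.8, -13], [7.4, 0.8, -13]], grip=[-1, -1, -1, -1, -1, -1, -1, -1])

```text
time: 9.4
tool_pos: [510.7, -65.2, 159.2]
tcp_rot: [-3.141, -0.524, 0.125]
contact_force: [-2.7, 1.1, 0.5]
grip_width: 25.7
```

Emit:
servo_tool(angular=[[0, 0, 0], [0, 0, 0]], slide=[[0.5, 0, -0.9], [0.9, 0.1, -1.7]], grip=[-1, -1])

```text
time: 9.57
tool_pos: [511.7, -65.2, 158.9]
tcp_rot: [3.141, -0.525, 0.126]
contact_force: [-16.3, -0.3, 23.4]
grip_width: 25.3
```

Emit:
servo_tool(angular=[[0, 0, 0], [0, 0, 0]], slide=[[0.5, 0.1, -0.9], [0.5, 0.1, -0.9]], grip=[-1, -1])

```text
time: 9.73
tool_pos: [512.6, -65.1, 159.0]
tcp_rot: [3.14, -0.527, 0.126]
contact_force: [-14.3, 0.3, 22.3]
grip_width: 25.2
```

Emit:
servo_tool(angular=[[0, 0, 0], [0, 0, 0]], slide=[[0.5, 0.1, -0.9], [0.5, 0.1, -0.9]], grip=[-1, -1])

```text
time: 9.9
tool_pos: [513.6, -65.1, 158.9]
tcp_rot: [3.14, -0.529, 0.126]
contact_force: [-16.9, 2.0, 27.4]
grip_width: 25.3
```

Axial contact (~28 N), but by my estimate the collar is still about 5 mm from the rim. I'll look before going further.

```bash
python3 w.py w8
python3 - <<'E'
from h import *
c=cv2.imread("pics/w8.png")
from plant import bot
d=bot.capture("scene");np.savez("pics/s8.npz",**d)
a=cv2.resize(c[140:230,200:310],None,fx=3.6,fy=3.6,interpolation=cv2.INTER_CUBIC);b=cv2.resize(d["img"][135:225,165:275],None,fx=3.6,fy=3.6,interpolation=cv2.INTER_CUBIC)
cv2.imwrite("pics/c8.png",np.hstack([a,b]))
E
python3 rel.py w8 | head -1
```

```text
9.9 [513.56 -65.1  158.95] [179.88 -30.3    7.23] 25.345422079764802 [-16.9   2.   27.4] [-0.446  0.202  2.089  0.635  0.476  0.484]
collar fit (array([-0.35914501,  0.73950107]), np.float64(16.65333126604268)) z 27.30314682253041 y ext -15.703305623723894 17.418684657739654
```

View pics/c8.png

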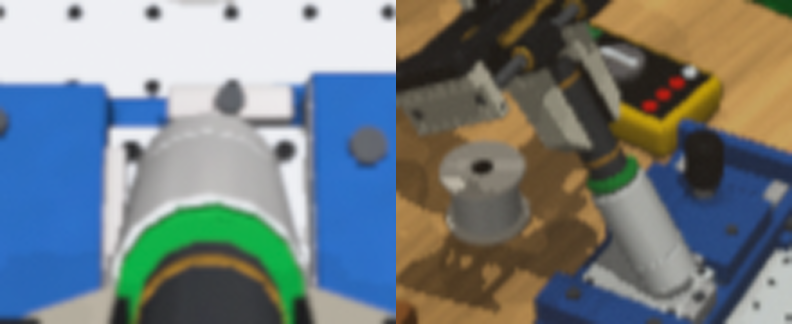

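Run:
```python
from h import *
d=dict(np.load("pics/s8.npz"))
cv2.imwrite("pics/c8z.png",cv2.resize(d["img"][165:205,205:260],None,fx=14,fy=14,interpolation=cv2.INTER_CUBIC))
P=cloud(d);H=hsv(d);h,s,v=H[...,0],H[...,1],H[...,2]
yaw=np.radians(7.2);a=np.array([-.5*np.cos(yaw),-.5*np.sin(yaw),.866])
mouth=np.array([529.1,-63.9,125.4])
ey=np.array([-np.sin(yaw),np.cos(yaw),0])
Q=P-mouth
ax=Q@a;la=Q@ey
near=(np.linalg.norm(Q-ax[...,None]*a,axis=-1)<26)&(ax>-50)&(ax<80)
g=near&(s>100)&(h>45)&(h<85)
print('green axial',g.sum(),np.percentile(ax[g],[2,25,50,75,98]))
w=near&(s<50)&(v>110)&(ax<15); print('white axial max',np.percentile(ax[w],[90,98,100]))
# col profile along axis
for t in np.arange(-12,16,2): 
    uv=proj(d,mouth+a*t+19*np.array([0,-1,0]))[0]
    print(t,uv.round(1),d["img"][int(round(uv[1])),int(round(uv[0]))])
c=dict(np.load("pics/w8.npz"));P=cloud(c,c);H=hsv(c);h,s,v=H[...,0],H[...,1],H[...,2]
Q=P-mouth;ax=Q@a;near=(np.linalg.norm(Q-ax[...,None]*a,axis=-1)<26)&(ax>-50)&(ax<80)
g=near&(s>100)&(h>45)&(h<85);print('wrist green axial',np.percentile(ax[g],[2,25,50,75,98]))
w=near&(s<50)&(v>200)&(ax>-10);print('wrist rim',w.sum(),np.percentile(ax[w],[2,25,50,75,98]))
```

```text
green axial 56 [ 0.97106961  6.4940602   8.81320453  9.71267407 10.35493496]
white axial max [-2.7758308   0.18951938  1.16946916]
-12 [223.3 193.9] [92 97 98]
-10 [222.9 193.2] [ 99 103 103]
-8 [222.5 192.5] [86 95 98]
-6 [222.1 191.8] [ 95 100 101]
-4 [221.7 191.1] [116 121 121]
-2 [221.2 190.4] [108 115 114]
0 [220.8 189.7] [108 115 114]
2 [220.4 189. ] [66 78 74]
4 [220.  188.3] [43 71 49]
6 [219.6 187.6] [43 71 49]
8 [219.2 186.9] [37 74 48]
10 [218.7 186.2] [37 81 35]
12 [218.3 185.5] [36 73 52]
14 [217.9 184.8] [36 73 52]
wrist green axial [ 7.2189735   9.14484973  9.68510555 10.27184137 43.34146522]
wrist rim 112 [-2.29671215 -1.15767213 -0.54685473 -0.07977338  0.68642889]
```

View pics/c8z.png

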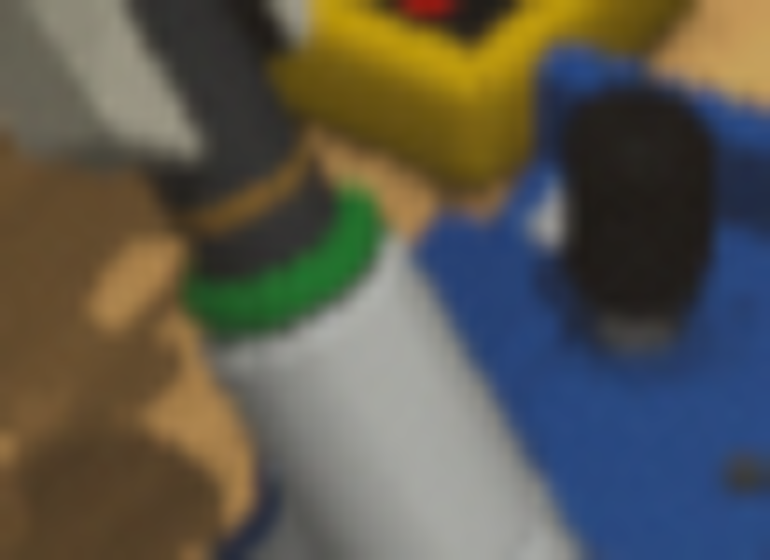

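Run:
```python
from plant import bot
from h import *
o=bot.get_obs();A=rpy(o["tcp_rot"]);print(o["time"],o["tool_pos"],'F tool',A.T@o["contact_force"],'M tool',A.T@o["moment"],np.degrees(o["tcp_rot"]))
c=dict(np.load("pics/w8.npz"));P=cloud(c,c);H=hsv(c);h,s,v=H[...,0],H[...,1],H[...,2]
q=(P-c["tool_pos"])@rpy(c["tcp_rot"])
for col in (235,245,257,268,278):
    print(col,[(r,round(float(q[r,col,0]),1),round(float(q[r,col,2]),1),int(v[r,col]),int(s[r,col])) for r in range(184,206,2)])
```

```text
10.0 [513.5235082  -65.11025718 158.96564833] F tool [  0.56678781  -3.69101853 -31.2000781 ] M tool [ 0.80242124 -0.74215446  0.00952855] [179.879819   -30.29834531   7.2338097 ]
235 [(184, -0.1, 121.9, 123, 4), (186, -2.4, 123.1, 200, 6), (188, -4.8, 124.3, 210, 6), (190, -6.4, 122.7, 201, 6), (192, -8.2, 122.1, 169, 5), (194, -10.1, 121.6, 170, 5), (196, -11.4, 119.1, 140, 2), (198, 3.2, 66.4, 119, 2), (200, 4.3, 58.1, 127, 2), (202, 5.7, 48.9, 136, 2), (204, 6.8, 41.1, 166, 3)]
245 [(184, 12.4, 74.8, 163, 3), (186, 12.3, 68.9, 166, 2), (188, 12.5, 62.4, 170, 3), (190, 12.5, 56.8, 173, 3), (192, 12.9, 50.1, 175, 3), (194, 13.3, 43.9, 177, 1), (196, 13.0, 39.9, 199, 1), (198, 12.6, 36.8, 229, 6), (200, 12.7, 32.1, 156, 83), (202, 12.9, 27.1, 170, 225), (204, 11.5, 27.3, 179, 232)]
257 [(184, 15.2, 64.3, 186, 4), (186, 15.6, 57.0, 187, 4), (188, 15.2, 52.6, 188, 4), (190, 15.5, 46.5, 189, 4), (192, 15.4, 41.7, 192, 3), (194, 15.2, 37.7, 224, 3), (196, 13.6, 38.0, 187, 49), (198, 15.3, 28.0, 162, 212), (200, 14.2, 27.2, 182, 224), (202, 13.0, 26.7, 179, 232), (204, 11.3, 27.8, 179, 231)]
268 [(184, 13.7, 69.6, 179, 3), (186, 13.7, 64.0, 180, 4), (188, 14.1, 56.6, 180, 3), (190, 14.1, 51.3, 180, 1), (192, 14.2, 45.9, 180, 3), (194, 14.1, 41.1, 183, 3), (196, 13.6, 37.9, 220, 3), (198, 14.2, 31.6, 191, 44), (200, 14.0, 27.9, 162, 216), (202, 12.6, 28.0, 181, 225), (204, 11.7, 26.6, 179, 229)]
278 [(184, -1.2, 126.1, 118, 6), (186, -3.2, 125.9, 218, 8), (188, 2.6, 98.0, 209, 7), (190, 3.7, 87.4, 190, 5), (192, 5.1, 76.7, 167, 2), (194, 6.4, 66.9, 159, 2), (196, 7.3, 58.5, 158, 3), (198, 8.5, 49.8, 159, 3), (200, 9.1, 43.0, 162, 2), (202, 8.9, 39.1, 189, 1), (204, 8.6, 35.8, 209, 12)]
```

The tool has drifted about +3 mm along tool x under load, so the plug is wedging and the remaining gap is about 4 mm. I'll take the load off, re-centre and look. Then I may let the gauge slide by its own weight, since the bore axis is steep at 60° from horizontal.

Emit:
servo_tool(angular=[[0, 0, 0], [0, 0, 0], [0, 0, 0], [0, 0, 0]], slide=[[-0.8, 0, 1.2], [-1.6, 0, 2.4], [-2.4, -0.2, 3.6], [-2.4, -0.2, 3.6]], grip=[-1, -1, -1, -1])

```text
time: 10.33
tool_pos: [510.2, -65.3, 159.7]
tcp_rot: [3.141, -0.524, 0.125]
contact_force: [-0.4, 0.9, 0.9]
grip_width: 25.9
```

```bash
cat > st.py <<'E'
from plant import bot
from h import *
c=dict(np.load(__import__('sys').argv[1]))
P=cloud(c,c);H=hsv(c);h,s,v=H[...,0],H[...,1],H[...,2]
q=(P-c["tool_pos"])@rpy(c["tcp_rot"])
o=bot.get_obs();A=rpy(o["tcp_rot"]);print('F',A.T@o["contact_force"],'M',A.T@o["moment"])
g=(s>150)&(h>50)&(h<80)&(abs(q[...,1])<25)&(abs(q[...,2]-30)<15);print('collar top z',np.percentile(q[g][:,2],[10,50,90]),'xmax',np.percentile(q[g][:,0],99))
b=(s<40)&(abs(q[...,1]-.85)<6)&(q[...,2]>45)&(q[...,2]<70)&(q[...,0]>5);print('barrel/plug top x',np.percentile(q[b][:,0],[50,90]) if b.any() else 0)
col=slice(250,266);w=(s<40)&(v>205);w=w&(abs(q[...,1])<10)&(q[...,2]<60)&(q[...,2]>30);print('rim z',w.sum(),np.percentile(q[w][:,2],[20,50,80]) if w.any() else 0)
E
python3 w.py w9; python3 st.py pics/w9.npz
```

```text
10.3333 [510.22 -65.29 159.72] [179.99 -30.03   7.15] 25.866869748663696 [-0.4  0.9  0.9] [-0.449  0.196  2.091  0.624  0.483  0.492]
F [ 0.89656345 -1.0056628  -2.75022461] M [ 0.0405757  -0.08898272 -0.00473092]
collar top z [26.4314031  27.28534564 28.23657321] xmax 15.724335014688
barrel/plug top x [17.57852051 18.1063416 ]
rim z 184 [38.58892348 39.24192651 39.97139905]
```

Load is released. The gauge has shifted about 2 mm in the grip, so I'll open the fingers and let it settle into the bore by its own weight.

Emit:
servo_tool(angular=[[0, 0, 0], [0, 0, 0], [0, 0, 0], [0, 0, 0], [0, 0, 0]], slide=[[0, 0, 0], [0, 0, 0], [0, 0, 0], [0, 0, 0], [0, 0, 0]], grip=[-0.35, -0.15, -0.1, -0.1, -0.1])

```text
time: 10.8
tool_pos: [510.0, -65.1, 159.3]
tcp_rot: [-3.141, -0.523, 0.125]
contact_force: [-0.3, -0.5, -0.1]
grip_width: 41.1
```

```bash
python3 w.py w10; python3 st.py pics/w10.npz;python3 - <<'E'
from h import *
c=cv2.imread("pics/w10.png")
from plant import bot
d=bot.capture("scene");np.savez("pics/s10.npz",**d)
a=cv2.resize(c[140:240,200:310],None,fx=3.6,fy=3.6,interpolation=cv2.INTER_CUBIC);b=cv2.resize(d["img"][135:235,165:275],None,fx=3.6,fy=3.6,interpolation=cv2.INTER_CUBIC)
cv2.imwrite("pics/c10.png",np.hstack([a,b]))
E
```

```text
10.8 [510.   -65.1  159.27] [-179.97  -29.98    7.14] 41.12914181968111 [-0.3 -0.5 -0.1] [-0.449  0.196  2.092  0.624  0.483  0.492]
F [-0.01891739 -0.47591916  0.17870512] M [ 0.03656419 -0.3011543   0.00631009]
collar top z [26.46565205 27.5447842  28.81453876] xmax 14.214031595297751
barrel/plug top x [17.99512315 18.64436654]
rim z 248 [38.31268365 38.93586017 39.52784017]
```

View pics/c10.png

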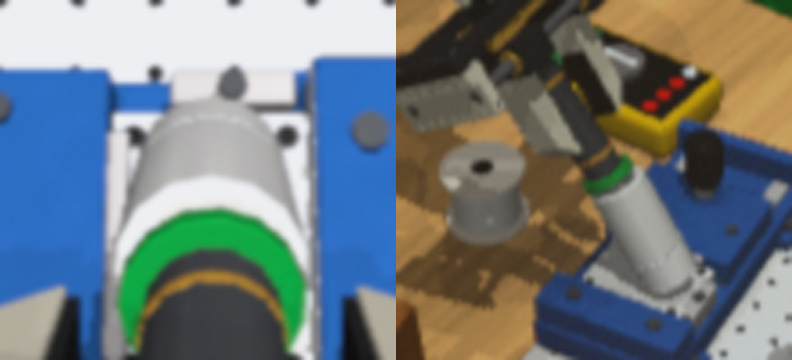

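```bash
cat > ax.py <<'E'
import sys
from h import *
for n in sys.argv[1:]:
    c=dict(np.load(f"pics/{n}.npz"));P=cloud(c,c);q=(P-c["tool_pos"])@rpy(c["tcp_rot"]);H=hsv(c);s=H[...,1]
    zr={'w5':113,'w6':87.5,'w7':53,'w8':37.5}.get(n,39)
    m=(s<30)&(abs(q[...,1]-.5)<25)&(q[...,2]>zr+4)&(q[...,2]<zr+45)&(abs(q[...,0])<30)
    p=q[m]
    # fit cylinder of radius 19.5: axis x=a+b z, y=c+d z
    from scipy.optimize import least_squares
    f=lambda k:(np.hypot((p[:,0]-k[0]-k[1]*(p[:,2]-zr)),(p[:,1]-k[2]-k[3]*(p[:,2]-zr)))-19.5)
    r=least_squares(f,[0,0,0,0],loss='soft_l1',f_scale=.7)
    print(n,len(p),'axis at rim x,y',r.x[[0,2]].round(2),'slope deg x,y',np.degrees(r.x[[1,3]]).round(2),'med res',np.median(abs(r.fun)).round(2))
E
python3 ax.py w5 w6 w7 w8 w10
```

```text
w5 369 axis at rim x,y [-1.35 -0.1 ] slope deg x,y [2.25 1.22] med res 0.65
w6 369 axis at rim x,y [-0.94  0.95] slope deg x,y [0.13 0.35] med res 0.15
w7 494 axis at rim x,y [-1.7   1.11] slope deg x,y [0.03 0.05] med res 0.15
w8 590 axis at rim x,y [-4.25  0.63] slope deg x,y [-0.35 -0.14] med res 0.15
w10 573 axis at rim x,y [-1.16  1.12] slope deg x,y [-0.04  0.1 ] med res 0.15
```

Run:
```python
from h import *
from scipy.optimize import least_squares
for n in ("w5","w9","w10"):
    c=dict(np.load(f"pics/{n}.npz"));P=cloud(c,c);q=(P-c["tool_pos"])@rpy(c["tcp_rot"]);H=hsv(c);h,s,v=H[...,0],H[...,1],H[...,2]
    m=(abs(q[...,1]-.8)<12.5)&(q[...,2]>-25)&(q[...,2]<25)&(abs(q[...,0])<20);m[226:]=False
    p=q[m]
    f=lambda k:(np.hypot((p[:,0]-k[0]-k[1]*(p[:,2]-33)),(p[:,1]-k[2]-k[3]*(p[:,2]-33)))-13)
    r=least_squares(f,[0,0,0,0],loss='soft_l1',f_scale=.5)
    print(n,len(p),p[:,2].min(),p[:,2].max(),'at collar',r.x[[0,2]].round(2),'slope deg',np.degrees(r.x[[1,3]]).round(2),np.median(abs(r.fun)).round(2))
    g=(s>150)&(h>50)&(h<80)&(abs(q[...,1])<25)&(abs(q[...,2]-30)<6);g=q[g]
    B=np.c_[g[:,:2],np.ones(len(g))];k=np.linalg.lstsq(B,g[:,2],rcond=None)[0];print('  collar plane tilt deg',np.degrees(k[:2]).round(2),len(g))
```

```text
w5 673 -10.27678908280141 24.979756285645415 at collar [-0.96  0.98] slope deg [-0.11 -0.2 ] 0.17
  collar plane tilt deg [ 1.99 -0.05] 643
w9 610 -9.22708248936006 24.89484196672135 at collar [-2.17  1.07] slope deg [-1.12  0.  ] 0.17
  collar plane tilt deg [2.03 0.11] 580
w10 487 2.1857463063000937 24.971722918448595 at collar [-3.44  1.35] slope deg [4.97 0.  ] 0.2
  collar plane tilt deg [-3.1  -0.24] 657
```

The gauge is leaning about 5° in the bore and sits 5 mm short, held by friction. I'll re-grip it along its own axis, straighten it to the bore axis and then push gently.

Emit:
servo_tool(angular=[[0.3, -2.5, 0], [0.6, -5, 0], [0.6, -5, 0], [0.6, -5, 0], [0.6, -5, 0], [0.6, -5, 0], [0.6, -5, 0]], slide=[[-2.3, -0.3, -1.3], [-4.6, -0.6, -2.7], [-4.6, -0.6, -2.7], [-4.6, -0.6, -2.7], [-4.6, -0.6, -2.7], [-4.6, -0.6, -2.7], [-4.6, -0.6, -2.7]], grip=[-0.1, -0.1, -0.1, -1, -1, -1, -1])

```text
time: 11.48
tool_pos: [506.0, -65.8, 157.1]
tcp_rot: [3.141, -0.612, 0.126]
contact_force: [0.8, -0.4, 1.0]
grip_width: 25.3
```

```bash
cat > g.py <<'E'
import sys
from h import *
from scipy.optimize import least_squares
def cyl(p,R,z0):
    f=lambda k:(np.hypot((p[:,0]-k[0]-k[1]*(p[:,2]-z0)),(p[:,1]-k[2]-k[3]*(p[:,2]-z0)))-R)
    r=least_squares(f,[0,0,0,0],loss='soft_l1',f_scale=.5);return r.x[[0,2]].round(2),np.degrees(r.x[[1,3]]).round(2),np.median(abs(r.fun)).round(2)
n=sys.argv[1]
c=dict(np.load(f"pics/{n}.npz"));P=cloud(c,c);q=(P-c["tool_pos"])@rpy(c["tcp_rot"]);H=hsv(c);h,s,v=H[...,0],H[...,1],H[...,2]
m=(abs(q[...,1]-.8)<12.5)&(q[...,2]>-25)&(q[...,2]<25)&(abs(q[...,0])<20);m[226:]=False
print('gauge',cyl(q[m],13,33))
g=(s>150)&(h>50)&(h<80)&(abs(q[...,1])<25)&(abs(q[...,2]-30)<8)
w=(s<40)&(v>205)&(abs(q[...,1])<12)&(q[...,2]<70)&(q[...,2]>30);zr=np.median(q[w][:,2])
print('collar top',np.median(q[g][:,2]),'rim',zr,'gap',zr-6-np.median(q[g][:,2]))
m=(s<30)&(abs(q[...,1]-.5)<25)&(q[...,2]>zr+4)&(q[...,2]<zr+45)&(abs(q[...,0])<30)
print('bore axis at rim',cyl(q[m],19.5,zr))
E
python3 w.py w11;python3 g.py w11
```

```text
11.4833 [505.96 -65.76 157.14] [179.96 -35.04   7.21] 25.25123446142793 [ 0.8 -0.4  1. ] [-0.495  0.187  2.175  0.941  0.425  0.145]
gauge (array([-1.75,  1.14]), array([ 0.29, -0.04]), np.float64(0.17))
collar top 28.525697390085398 rim 40.49854018150048 gap 5.972842791415083
bore axis at rim (array([-0.09,  0.92]), array([-5.09,  0.02]), np.float64(0.11))
```

Emit:
servo_tool(angular=[[-0.2, 1.2, 0], [-0.3, 2.5, 0], [-0.5, 3.8, 0], [-0.6, 5, 0], [-0.6, 5, 0], [-0.6, 5, 0]], slide=[[0.8, 0.1, 1.4], [1.8, 0.2, 2.6], [3, 0.4, 3.7], [4.1, 0.5, 4.7], [4.1, 0.5, 4.7], [4.1, 0.5, 4.7]], grip=[-1, -1, -1, -1, -1, -1])

```text
time: 12.03
tool_pos: [509.5, -64.9, 161.2]
tcp_rot: [-3.141, -0.523, 0.126]
contact_force: [0.2, -1.0, -2.6]
grip_width: 25.5
```

```bash
python3 w.py w12;python3 g.py w12;python3 -c "
from plant import bot
from h import *
o=bot.get_obs();A=rpy(o['tcp_rot']);print('F',A.T@o['contact_force'],'M',A.T@o['moment'])"
```

```text
12.0333 [509.55 -64.91 161.2 ] [-179.97  -29.99    7.2 ] 25.463099952619405 [ 0.2 -1.  -2.6] [-0.45   0.192  2.09   0.619  0.489  0.498]
gauge (array([-1.83,  1.16]), array([0.22, 0.11]), np.float64(0.16))
collar top 28.53108258591792 rim 40.77421197007762 gap 6.243129384159705
bore axis at rim (array([-1.79,  1.41]), array([-0.05,  0.07]), np.float64(0.14))
F [-1.47126051 -0.08710514  1.30440235] M [ 0.06803327 -0.5534234  -0.05370543]
```

Gauge and bore axes now coincide within 0.3 mm and the gap is 6.2 mm. I'll push gently.

Emit:
servo_tool(angular=[[0, 0, 0], [0, 0, 0], [0, 0, 0]], slide=[[0.5, 0.2, -0.9], [1, 0.3, -1.7], [1, 0.3, -1.7]], grip=[-1, -1, -1])

```text
time: 12.33
tool_pos: [510.6, -64.9, 160.1]
tcp_rot: [-3.141, -0.525, 0.124]
contact_force: [1.6, 1.1, -0.2]
grip_width: 25.7
```

Emit:
servo_tool(angular=[[0, 0, 0], [0, 0, 0]], slide=[[0.5, 0.1, -0.9], [0.5, 0.1, -0.9]], grip=[-1, -1])

```text
time: 12.5
tool_pos: [511.4, -64.8, 159.8]
tcp_rot: [3.141, -0.525, 0.125]
contact_force: [-7.2, 0.7, 11.1]
grip_width: 25.7
```

Emit:
servo_tool(angular=[[0, 0, 0], [0, 0, 0]], slide=[[0.5, 0.1, -0.9], [0.5, 0.1, -0.9]], grip=[-1, -1])

```text
time: 12.67
tool_pos: [511.9, -64.8, 159.7]
tcp_rot: [3.141, -0.526, 0.126]
contact_force: [-12.7, -0.7, 19.8]
grip_width: 25.7
```

It stops again at the same depth, with the force along the axis. Measuring the gap under load.

```bash
python3 w.py w13;python3 g.py w13;python3 - <<'E'
from plant import bot
from h import *
o=bot.get_obs();A=rpy(o['tcp_rot']);print('F',A.T@o['contact_force'],'M',A.T@o['moment'])
c=cv2.imread("pics/w13.png");t=bot.capture("top")
d=bot.capture("scene");np.savez("pics/s13.npz",**d)
cv2.imwrite("pics/top13.png",t["img"]);cv2.imwrite("pics/w13c.png",cv2.resize(c[0:230],None,fx=1.5,fy=1.5));cv2.imwrite("pics/s13.png",cv2.resize(d["img"][60:290,60:360],None,fx=2.6,fy=2.6))
print(bot.get_obs()["contact_force"])
E
```

```text
12.6667 [511.87 -64.78 159.68] [179.95 -30.16   7.2 ] 25.679475805945568 [-12.7  -0.7  19.8] [-0.447  0.198  2.09   0.628  0.48   0.49 ]
gauge (array([-2.13,  1.02]), array([-0.11, -0.17]), np.float64(0.17))
collar top 28.458040028968675 rim 38.74392109402904 gap 4.285881065060366
bore axis at rim (array([-3.12,  1.2 ]), array([-0.24, -0.04]), np.float64(0.14))
F [ -1.71836147  -2.13701354 -22.95237214] M [ 0.54514528 -0.88603542  0.04895864]
[-1.31023198e+01 -9.49711851e-03  1.87880243e+01]
```

View pics/s13.png

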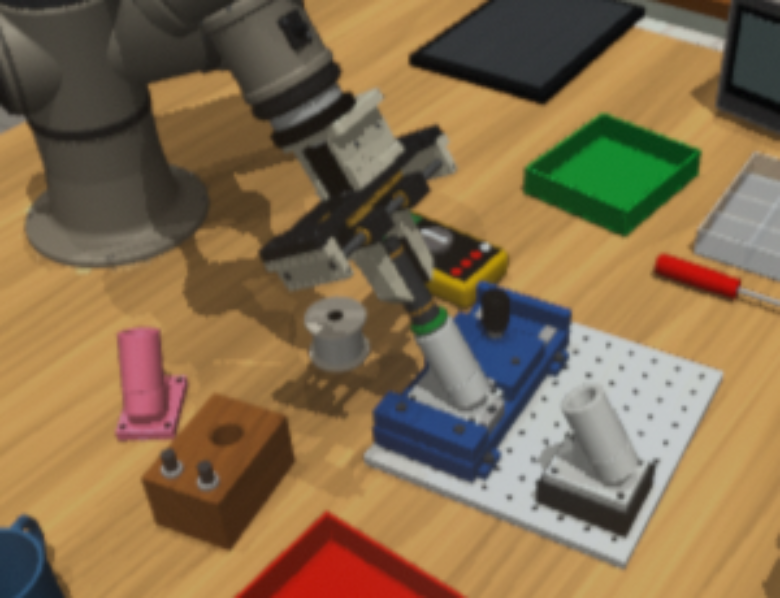

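View pics/w13c.png

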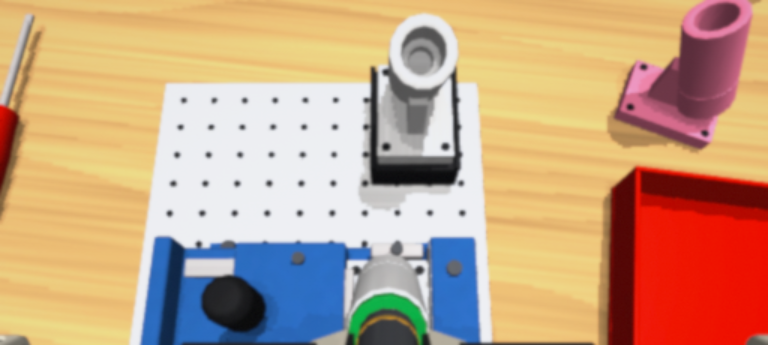

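The waiting holder's bore at (420,60) shows an inner step, so it is probably the bad one. That fits the clamped holder being good. I'll shift laterally against the drift and see whether the gauge goes fully home.

Emit:
servo_tool(angular=[[0, 0, 0], [0, 0, 0], [0, 0, 0]], slide=[[-0.6, -0.1, -0.4], [-1.3, -0.2, -0.8], [-1.3, -0.2, -0.8]], grip=[-1, -1, -1])

```text
time: 13.07
tool_pos: [511.1, -65.0, 159.4]
tcp_rot: [3.141, -0.528, 0.125]
contact_force: [-10.1, 2.2, 19.4]
grip_width: 25.6
```

```bash
python3 w.py w14;python3 g.py w14;python3 - <<'E'
from plant import bot
from h import *
o=bot.get_obs();A=rpy(o['tcp_rot']);print('F',A.T@o['contact_force'],'M',A.T@o['moment'])
E
```

```text
13.0667 [511.09 -65.01 159.4 ] [179.95 -30.25   7.17] 25.628252779357663 [-10.1   2.2  19.4] [-0.449  0.197  2.093  0.634  0.478  0.483]
gauge (array([-1.73,  0.93]), array([ 0.31, -0.25]), np.float64(0.18))
collar top 28.42960507846641 rim 38.743598846234974 gap 4.313993767768565
bore axis at rim (array([-2.36,  1.05]), array([-0.26, -0.05]), np.float64(0.15))
F [  1.37432702  -3.59345216 -22.61494181] M [ 0.87233434 -0.1879073   0.007708  ]
```

Emit:
servo_tool(angular=[[2.5, 0.3, -4.3], [5, 0.6, -8.7], [7.4, 0.9, -13], [7.4, 0.9, -13]], slide=[[0, 0, 0], [0, 0, 0], [0, 0, 0], [0, 0, 0]], grip=[-1, -1, -1, -1])

```text
time: 13.45
tool_pos: [511.6, -65.8, 159.3]
tcp_rot: [-2.992, -0.509, -0.181]
contact_force: [-5.5, -0.0, 13.4]
grip_width: 25.3
```

```bash
python3 w.py w15;python3 g.py w15;python3 - <<'E'
from plant import bot
from h import *
o=bot.get_obs();A=rpy(o['tcp_rot']);print('F',A.T@o['contact_force'],'M',A.T@o['moment'])
E
```

```text
13.45 [511.63 -65.77 159.33] [-171.45  -29.18  -10.36] 25.33265333272386 [-5.5 -0.  13.4] [-0.448  0.198  2.093  0.634  0.475  0.75 ]
gauge (array([-1.35,  0.95]), array([ 0.36, -0.03]), np.float64(0.16))
collar top 28.460169910437408 rim 38.64455013211943 gap 4.184380221682019
bore axis at rim (array([-2.67,  0.69]), array([-0.47, -0.14]), np.float64(0.12))
F [  2.13797467  -1.42177509 -14.63404355] M [0.28107676 0.15781046 0.05979191]
```

There is a hard, flat stop at the same depth every time. I'll check the pre-insertion range images to see how deep the clamped bore's visible interior is, and the same for the waiting holder.

Run:
```python
from h import *
yaw=np.radians(7.2);a=np.array([-.5*np.cos(yaw),-.5*np.sin(yaw),.8660254]);ey=np.array([-np.sin(yaw),np.cos(yaw),0]);ex=np.cross(ey,a)
c0,s0=np.cos(yaw),np.sin(yaw);B=np.array([616,1.])
mouthA=np.array([529.1,-63.7,125.4])
w=B+np.array([78*c0+75*s0,78*s0-75*c0]);mouthB=np.array([w[0]-19*c0,w[1]-19*s0,125.3]);print('mouthB pred',mouthB)
for n,mo in (("w3",mouthA),("w5",mouthA),("w6",mouthA),("w3",mouthB),("w7",mouthB),("w13",mouthB),("w15",mouthB)):
    c=dict(np.load(f"pics/{n}.npz"));P=cloud(c,c)-mo
    ax=P@a;u=P@ex;v=P@ey
    # recentre with rim points
    rim=(abs(ax)<2.5)&(np.hypot(u,v)<25)
    if rim.sum()<20: print(n,'no rim',rim.sum());continue
    hull=cv2.convexHull(np.c_[u[rim],v[rim]].astype(np.float32));(cu,cv_),R=cv2.minEnclosingCircle(hull)
    r=np.hypot(u-cu,v-cv_);ins=(r<12)&(ax<5)&(ax>-70)
    print(n,'rim n',rim.sum(),'c',round(cu,1),round(cv_,1),'R',round(R,1),'rim ax',np.median(ax[rim]).round(2),'inside',ins.sum(),np.histogram(ax[ins],bins=np.arange(-64,6,4))[0].tolist())
```

```text
mouthB pred [683.93475989 -66.01394182 125.3       ]
w3 rim n 817 c 0.1 -0.2 R 19.4 rim ax 0.07 inside 25 [0, 0, 0, 0, 5, 15, 0, 0, 0, 0, 1, 0, 1, 1, 0, 2, 0]
w5 rim n 533 c 0.1 -0.1 R 19.2 rim ax -0.0 inside 161 [0, 3, 33, 42, 69, 12, 0, 0, 0, 0, 0, 0, 0, 0, 0, 2, 0]
w6 rim n 548 c 0.3 -0.0 R 19.2 rim ax -0.02 inside 90 [0, 3, 25, 34, 23, 0, 0, 0, 0, 0, 0, 0, 0, 0, 0, 5, 0]
w3 no rim 0
w7 rim n 995 c -0.7 1.7 R 19.5 rim ax 0.25 inside 471 [0, 3, 114, 42, 7, 0, 0, 2, 17, 19, 259, 5, 1, 0, 2, 0, 0]
w13 rim n 1103 c -0.9 2.0 R 19.5 rim ax 0.24 inside 512 [0, 2, 126, 51, 7, 0, 0, 2, 18, 22, 272, 10, 0, 0, 0, 2, 0]
w15 rim n 1099 c -1.2 1.8 R 19.3 rim ax 0.22 inside 507 [0, 5, 118, 51, 5, 0, 0, 1, 21, 19, 282, 2, 0, 0, 0, 3, 0]
```

Run:
```python
from h import *
for n in("w3","w4","w5","w6"):
    c=dict(np.load(f"pics/{n}.npz"));P=cloud(c,c);q=(P-c["tool_pos"])@rpy(c["tcp_rot"])
    m=(abs(q[...,1]-1)<5)&(abs(q[...,0])<13)&(q[...,2]>34)&(q[...,2]<100);z=np.sort(q[m][:,2]);print(n,m.sum(),z[-12:].round(1))
    for col in (257,260):
        print([(r,round(float(q[r,col,0]),1),round(float(q[r,col,2]),1)) for r in range(176,200,1)])
```

```text
w3 103 [77.4 77.8 77.8 78.  78.2 78.2 78.6 79.  79.3 79.4 79.5 80.5]
[(176, -22.4, 249.2), (177, -23.9, 249.8), (178, -25.2, 249.1), (179, -26.8, 249.7), (180, -28.2, 249.5), (181, -29.7, 249.8), (182, -30.9, 248.9), (183, -32.4, 248.9), (184, -33.9, 249.0), (185, 10.3, 79.3), (186, 9.8, 77.8), (187, 10.1, 73.6), (188, 10.1, 70.8), (189, 10.0, 68.0), (190, 9.8, 66.0), (191, 9.9, 62.7), (192, 10.0, 59.6), (193, 9.9, 57.3), (194, 17.1, 30.8), (195, 17.3, 28.0), (196, 16.6, 28.1), (197, 16.1, 27.4), (198, 15.0, 28.8), (199, 14.8, 27.3)]
[(176, -22.4, 249.4), (177, -23.6, 248.3), (178, -25.0, 248.2), (179, -26.5, 248.4), (180, -28.3, 250.0), (181, -29.4, 248.4), (182, -31.1, 249.6), (183, -32.6, 249.9), (184, -33.9, 249.2), (185, -35.2, 248.6), (186, 10.0, 77.0), (187, 9.9, 74.5), (188, 10.0, 70.8), (189, 9.6, 69.4), (190, 9.9, 65.5), (191, 9.7, 63.3), (192, 9.8, 60.4), (193, 9.8, 57.6), (194, 17.6, 29.3), (195, 16.9, 29.3), (196, 16.8, 27.4), (197, 15.6, 29.1), (198, 15.3, 27.8), (199, 14.6, 27.9)]
w4 102 [78.  78.  78.  78.3 78.4 78.8 79.1 79.5 79.8 80.  80.4 81. ]
[(176, -1.7, 162.3),
[... 2170 characters left out ...]
.0), (187, 9.8, 75.1), (188, 9.9, 71.7), (189, 9.9, 68.8), (190, 10.0, 65.6), (191, 9.7, 63.8), (192, 9.7, 61.0), (193, 9.7, 58.5), (194, 16.8, 32.3), (195, 16.6, 30.6), (196, 16.8, 27.6), (197, 16.1, 27.7), (198, 15.7, 26.9), (199, 14.9, 27.4)]
[(176, 16.0, 87.3), (177, 15.3, 86.6), (178, 14.4, 86.7), (179, 13.4, 87.3), (180, 12.3, 88.4), (181, -1.0, 137.1), (182, -1.9, 136.5), (183, -3.0, 136.7), (184, -3.8, 135.8), (185, -4.8, 135.5), (186, 9.4, 79.5), (187, 9.8, 75.0), (188, 10.1, 70.9), (189, 9.6, 69.9), (190, 9.7, 66.8), (191, 9.6, 64.3), (192, 9.7, 61.0), (193, 9.9, 57.9), (194, 17.1, 31.3), (195, 17.2, 28.5), (196, 17.1, 26.7), (197, 16.3, 27.1), (198, 15.1, 28.8), (199, 14.5, 28.4)]
```

Emit:
servo_tool(angular=[[0, 0, 0], [-2.5, -0.3, 4.3], [-5, -0.6, 8.7], [-7.4, -0.9, 13], [-7.4, -0.9, 13], [-7.4, -0.9, 13]], slide=[[-0.5, -0.1, 2], [-1, -0.2, 4.8], [-1, -0.2, 4.8], [-1, -0.2, 4.8], [-1, -0.2, 4.8], [-1, -0.2, 4.8]], grip=[-1, -1, -1, -1, -1, -1])

```text
time: 14.0
tool_pos: [508.9, -65.0, 161.4]
tcp_rot: [-3.139, -0.523, 0.121]
contact_force: [-0.7, -0.4, -1.7]
grip_width: 25.7
```

```bash
python3 w.py w16;python3 g.py w16
cat > fr.py <<'E'
import sys
from h import *
from scipy.optimize import least_squares
for n in sys.argv[1:]:
    c=dict(np.load(f"pics/{n}.npz"));P=cloud(c,c);q=(P-c["tool_pos"])@rpy(c["tcp_rot"]);H=hsv(c);h,s,v=H[...,0],H[...,1],H[...,2]
    w=(s<40)&(v>205)&(abs(q[...,1])<12)&(q[...,2]<95)&(q[...,2]>30);zr=np.median(q[w][:,2])
    def cyl(p,z0):
        f=lambda k:(np.hypot((p[:,0]-k[0]-k[1]*(p[:,2]-z0)),(p[:,1]-k[2]-k[3]*(p[:,2]-z0)))-k[4])
        r=least_squares(f,[0,0,0,0,15],loss='soft_l1',f_scale=.5);return r.x[[0,2,4]].round(2),np.degrees(r.x[[1,3]]).round(2)
    m=(s<30)&(abs(q[...,1]-.5)<25)&(q[...,2]>zr+4)&(q[...,2]<zr+45)&(abs(q[...,0])<30);print(n,'barrel',cyl(q[m],zr))
    m=(abs(q[...,1]-.8)<12.5)&(q[...,2]>-25)&(q[...,2]<25)&(abs(q[...,0])<20);m[226:]=False;print('handle',cyl(q[m],33))
E
python3 fr.py w5 w6 w7 w12 w16
```

```text
14.0 [508.88 -65.03 161.43] [-179.86  -29.94    6.95] 25.70112896835759 [-0.7 -0.4 -1.7] [-0.45   0.191  2.091  0.617  0.49   0.503]
gauge (array([-1.84,  1.15]), array([0.2, 0.1]), np.float64(0.17))
collar top 28.539331219997873 rim 41.26632635324721 gap 6.726995133249336
bore axis at rim (array([-1.29,  1.36]), array([0.04, 0.05]), np.float64(0.14))
w5 barrel (array([ 0.,  0., 15.]), array([0., 0.]))
handle (array([-0.73,  0.99, 12.81]), array([-0.07, -0.18]))
w6 barrel (array([ 3.79,  1.02, 15.36]), array([0.02, 0.17]))
handle (array([-0.66,  1.02, 12.79]), array([ 0.04, -0.19]))
w7 barrel (array([-1.27,  1.11, 19.13]), array([0.01, 0.05]))
handle (array([-0.69,  0.94, 12.81]), array([ 0.01, -0.35]))
w12 barrel (array([-1.45,  1.41, 19.2 ]), array([-0.05,  0.06]))
handle (array([-1.6 ,  1.16, 12.81]), array([0.26, 0.11]))
w16 barrel (array([-0.93,  1.35, 19.19]), array([0.05, 0.07]))
handle (array([-1.64,  1.15, 12.84]), array([0.24, 0.1 ]))
  return _methods._mean(a, axis=axis, dtype=dtype,
  ret = ret.dtype.type(ret / rcount)
```

Emit:
servo_tool(angular=[[0, 0, 0], [0, 0, 0], [0, 0, 0], [0, 0, 0], [0, 0, 0]], slide=[[1.3, 0.2, 0.7], [2, 0.3, -0.5], [2.6, 0.3, -1.5], [3, 0.4, -2.3], [3, 0.4, -2.3]], grip=[-1, -1, -1, -1, -1])

```text
time: 14.47
tool_pos: [512.4, -64.7, 160.0]
tcp_rot: [-3.141, -0.524, 0.125]
contact_force: [-2.7, 0.2, 2.0]
grip_width: 25.5
```

```bash
python3 w.py w17;python3 g.py w17;python3 fr.py w17
python3 - <<'E'
from plant import bot
from h import *
o=bot.get_obs();A=rpy(o['tcp_rot']);print('F',A.T@o['contact_force'],'M',A.T@o['moment'])
E
```

```text
14.4667 [512.42 -64.74 159.96] [-179.99  -30.03    7.14] 25.46268833444413 [-2.7  0.2  2. ] [-0.445  0.199  2.086  0.621  0.483  0.5  ]
gauge (array([-1.74,  1.13]), array([0.32, 0.  ]), np.float64(0.17))
collar top 28.488813889692587 rim 38.72104266747332 gap 4.232228777780733
bore axis at rim (array([-3.4 ,  1.18]), array([-0.2 ,  0.01]), np.float64(0.13))
w17 barrel (array([-2.99,  1.17, 19.14]), array([-0.2 ,  0.02]))
handle (array([-1.51,  1.14, 12.81]), array([0.37, 0.01]))
F [-1.11206404 -0.76901011 -3.90383457] M [ 0.11882153 -0.45939377 -0.06248284]
```

Run:
```python
from h import *
yaw=np.radians(7.2);a=np.array([-.5*np.cos(yaw),-.5*np.sin(yaw),.8660254]);ey=np.array([-np.sin(yaw),np.cos(yaw),0]);ex=np.cross(ey,a)
for n in("w3","w4","w5","w6"):
    c=dict(np.load(f"pics/{n}.npz"));P=cloud(c,c)-np.array([529.1,-63.7,125.4])
    ax=P@a;u=P@ex;v=P@ey;r=np.hypot(u,v);m=(r<12.2)&(ax<-30)&(ax>-70)
    o=np.argsort(u[m])
    for uu in range(-12,13,3):
        k=m&(abs(u-uu)<1.5)
        if k.any(): print(n,'u',uu,k.sum(),'ax',np.percentile(ax[k],[0,50,100]).round(1),'v',np.median(v[k]).round(1))
B=np.array([683.5,-64.5,125.5])
c=dict(np.load("pics/w13.npz"));P=cloud(c,c)-B;ax=P@a;u=P@ex;v=P@ey;r=np.hypot(u,v)
for lo,hi in((0,3),(3,6),(6,7.5),(8,10),(10,12)):
    k=(r>lo)&(r<hi)&(ax<-5)&(ax>-70);print('B r',lo,hi,k.sum(),np.percentile(ax[k],[5,50,95]).round(1))
```

```text
w3 u -12 17 ax [-44.3 -43.3 -31.1] v -0.3
w3 u -9 9 ax [-44.7 -44.  -33.8] v -0.3
w4 u -12 3 ax [-44.1 -44.1 -43.7] v 4.4
w4 u -9 37 ax [-56.5 -45.5 -43.7] v 0.0
w4 u -6 52 ax [-56.4 -47.3 -43.8] v 0.0
w4 u -3 46 ax [-56.  -48.4 -37.8] v 0.0
w4 u 0 16 ax [-51.4 -49.6 -48.1] v 0.6
w5 u -12 7 ax [-45.1 -44.5 -43.9] v 2.4
w5 u -9 46 ax [-56.3 -45.1 -36.6] v -0.4
w5 u -6 54 ax [-56.3 -47.5 -44.4] v 0.2
w5 u -3 43 ax [-55.1 -48.6 -32.4] v -0.9
w5 u 0 21 ax [-53.  -49.4 -47.4] v 0.2
w6 u -9 8 ax [-56.1 -55.  -51.4] v 7.4
w6 u -6 31 ax [-56.5 -54.2 -32.9] v 2.2
w6 u -3 43 ax [-54.6 -48.3 -31.6] v -0.9
w6 u 0 10 ax [-50.7 -49.6 -46.9] v 0.6
B r 0 3 27 [-51.1 -50.1 -48.4]
B r 3 6 62 [-55.7 -52.4 -47.7]
B r 6 7.5 96 [-55.1 -28.5 -21.8]
B r 8 10 180 [-55.2 -22.1 -20.7]
B r 10 12 240 [-54.7 -21.3  -7.9]
```

That explains the stop. The range data show the holder's rib poking into the bottom of both bores at v≈0, sloping from 44 mm deep on the low side to 50 mm on the axis. The tip's lower edge lands on it just short of home. The clamped bore has no step at 22 mm, while the waiting one clearly does, so the clamped one is good. The best fit is to push gently with the gauge against the upper wall.

Emit:
servo_tool(angular=[[0, 0, 0], [0, 0, 0], [0, 0, 0], [0, 0, 0]], slide=[[0.6, 0.1, -1], [0.9, 0.1, -1.9], [0.9, 0.1, -2.4], [0.9, 0.1, -2.4]], grip=[-1, -1, -1, -1])

```text
time: 14.85
tool_pos: [513.6, -64.8, 159.9]
tcp_rot: [3.14, -0.528, 0.126]
contact_force: [-20.6, -1.2, 27.6]
grip_width: 25.6
```

```bash
python3 w.py w18;python3 g.py w18;python3 fr.py w18
python3 - <<'E'
from plant import bot
from h import *
o=bot.get_obs();A=rpy(o['tcp_rot']);print('F',A.T@o['contact_force'],'M',A.T@o['moment'])
E
```

```text
14.85 [513.64 -64.77 159.87] [179.9  -30.23   7.22] 25.57733543856847 [-20.6  -1.2  27.6] [-0.445  0.2    2.087  0.628  0.479  0.493]
gauge (array([-2.14,  1.06]), array([-0.1 , -0.02]), np.float64(0.18))
collar top 28.459494709654066 rim 38.28370952870465 gap 3.8242148190505816
bore axis at rim (array([-3.55,  1.02]), array([-0.97, -0.11]), np.float64(0.15))
w18 barrel (array([-3.15,  1.02, 19.15]), array([-0.98, -0.13]))
handle (array([-1.97,  1.05, 12.86]), array([-0.07, -0.03]))
F [ -3.81661959  -2.46606944 -33.7656932 ] M [ 0.5739961  -1.1918314   0.07436752]
```

The gap is now 3.8 mm under a gentle 34 N, with the plug against the upper wall. That puts the tip about 4.2 mm from the nominal home point and on the rib, so it's as far as it goes. I'll take the load off and withdraw along the axis.

Emit:
servo_tool(angular=[[0, 0, 0], [0, 0, 0], [0, 0, 0], [0, 0, 0], [0, 0, 0], [0, 0, 0], [0, 0, 0], [0, 0, 0], [0, 0, 0], [0, 0, 0]], slide=[[-1.8, -0.2, 2.3], [-3.6, -0.4, 4.6], [-3.6, -0.4, 4.6], [-6.1, -0.7, 8.9], [-11, -1.3, 17.6], [-17.2, -2.1, 28.4], [-24.6, -3.1, 41.4], [-32.1, -4, 54.4], [-39, -4.9, 66.6], [-40.8, -5.1, 69.6]], grip=[-1, -1, -1, -1, -1, -1, -1, -1, -1, -1])

```text
time: 15.73
tool_pos: [472.2, -70.2, 229.0]
tcp_rot: [3.14, -0.526, 0.125]
contact_force: [0.4, -1.2, -1.7]
grip_width: 25.5
```

Emit:
servo_tool(angular=[[-0.6, 4.5, 0], [-1.3, 10, 0], [-2, 16, 0], [-2.7, 21.5, 0], [-3.4, 27, 0], [-3.76, 29.76, 0], [-3.76, 29.76, 0], [-3.76, 29.76, 0], [-3.76, 29.76, 0], [-3.76, 29.76, 0]], slide=[[-4, -8, 5], [-13, -30, 5], [-22, -58, 2], [-32, -88, -5], [-42, -118, -14], [-49, -141, -22], [-52, -150, -26], [-52.4, -151.6, -26.8], [-52.4, -151.6, -26.8], [-52.4, -151.6, -26.8]], grip=[-1, -1, -1, -1, -1, -1, -1, -1, -1, -1])

```text
time: 16.57
tool_pos: [419.8, -220.4, 200.3]
tcp_rot: [-3.141, -0.001, 0.125]
contact_force: [-0.5, 0.7, -2.0]
grip_width: 25.5
```

Emit:
servo_tool(angular=[[0, 0, 0], [0, 0, 0], [0, 0, 0]], slide=[[0, 0, 0], [0, 0, 0], [0, 0, 0]], grip=[-1, -1, -1])

```text
time: 16.82
tool_pos: [420.1, -220.7, 200.6]
tcp_rot: [3.141, -0.001, 0.126]
contact_force: [-0.3, -0.9, -2.9]
grip_width: 25.9
```

```bash
python3 w.py w19;python3 g.py w19 2>/dev/null | head -2
python3 - <<'E'
from h import *
c=dict(np.load("pics/w19.npz"));P=cloud(c,c);q=(P-c["tool_pos"])@rpy(c["tcp_rot"])
x,y,z=P[...,0],P[...,1],P[...,2];H=hsv(c);s=H[...,1];h=H[...,0]
m=(abs(z-62)<4)&(x>340)&(x<500)&(y<-130)&(y>-320)
vv,uu=np.nonzero(m);Q=onplane(c,np.c_[uu,vv],62.,c);r=rect(Q[:,:2]);print(r)
import math
print(len(Q))
cv2.imwrite("pics/w19c.png",cv2.resize(c["img"][100:240,180:360],None,fx=4,fy=4,interpolation=cv2.INTER_CUBIC))
E
```

```text
16.8167 [ 420.12 -220.7   200.62] [ 1.7996e+02 -6.0000e-02  7.2000e+00] 25.855357699550062 [-0.3 -0.9 -2.9] [-0.646  0.274  1.7    0.     1.167  0.799]
gauge (array([-1.76,  1.06]), array([ 0.3, -0.1]), np.float64(0.17))
collar top 28.392936813460146 rim nan gap nan
((422.97802734375, -238.11141967773438), (76.56253814697266, 110.10480499267578), 12.233222961425781)
5935
```

View pics/w19c.png

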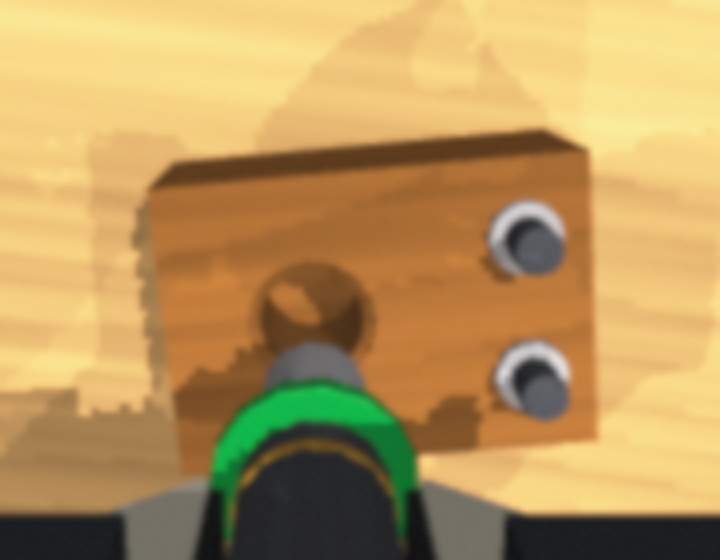

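Emit:
servo_tool(angular=[[0, 0, 0], [0, 0, 0], [0, 0, 0], [0, 0, 0], [0, 0, 0], [0, 0, 0], [0, 0, 0], [0, 0, 0], [0, 0, 0], [0, 0, 0]], slide=[[0.5, 0.7, -8], [0.5, 0.7, -22], [0.5, 0.7, -38], [0.5, 0.7, -54], [0.5, 0.7, -70], [0.5, 0.7, -84], [0.5, 0.7, -94], [0.5, 0.7, -100], [0.5, 0.7, -103.5], [0.5, 0.7, -103.5]], grip=[-1, -1, -1, -1, -1, -1, -1, -1, -1, -1])

```text
time: 17.7
tool_pos: [420.5, -220.4, 96.7]
tcp_rot: [-3.142, -0.0, 0.125]
contact_force: [0.3, -0.7, -2.4]
grip_width: 25.7
```

Emit:
servo_tool(angular=[[0, 0, 0], [0, 0, 0], [0, 0, 0], [0, 0, 0], [0, 0, 0], [0, 0, 0], [0, 0, 0], [0, 0, 0], [0, 0, 0], [0, 0, 0]], slide=[[0, 0, -0.5], [0, 0, -0.5], [0, 0, -0.5], [0, 0, -0.5], [0, 0, 10], [0, 0, 30], [0, 0, 60], [0, 0, 90], [0, 0, 105], [0, 0, 108]], grip=[-0.5, 0, 0, 0, 0, 0, 0, 0, 0, 0])

```text
time: 18.53
tool_pos: [421.9, -221.7, 207.8]
tcp_rot: [3.137, -0.005, 0.125]
contact_force: [0.0, -0.7, 0.1]
grip_width: 45.9
```

```bash
python3 w.py w20
python3 - <<'E'
from h import *
c=dict(np.load("pics/w20.npz"));P=cloud(c,c);H=hsv(c);h,s=H[...,0],H[...,1]
x,y,z=P[...,0],P[...,1],P[...,2];reg=(x>340)&(x<500)&(y<-130)&(y>-320)
m=reg&(z>140)&(z<156);vv,uu=np.nonzero(m);Q=onplane(c,np.c_[uu,vv],148.,c);print('handle end',len(Q),np.median(z[m]),cv2.minEnclosingCircle(Q[:,:2].astype(np.float32)))
m=reg&(s>120)&(h>45)&(h<85);vv,uu=np.nonzero(m);Q=onplane(c,np.c_[uu,vv],68.,c);print('collar',len(Q),np.median(z[m]),cv2.minEnclosingCircle(Q[:,:2].astype(np.float32)))
m=reg&(abs(z-62)<4);vv,uu=np.nonzero(m);Q=onplane(c,np.c_[uu,vv],62.,c);print(rect(Q[:,:2]))
cv2.imwrite("pics/w20c.png",cv2.resize(c["img"][100:260,150:390],None,fx=3.2,fy=3.2))
E
```

```text
18.5333 [ 421.87 -221.67  207.76] [179.73  -0.27   7.16] 45.93086061676713 [ 0.  -0.7  0.1] [-0.645  0.267  1.687 -0.     1.18   0.801]
handle end 873 148.0722366823295 ((421.1119689941406, -221.69708251953125), 13.807453155517578)
collar 316 68.19974688769571 ((420.1754455566406, -221.68772888183594), 17.46984100341797)
((422.919921875, -238.15090942382812), (76.58316040039062, 110.08096313476562), 12.314776420593262)
```

View pics/w20c.png

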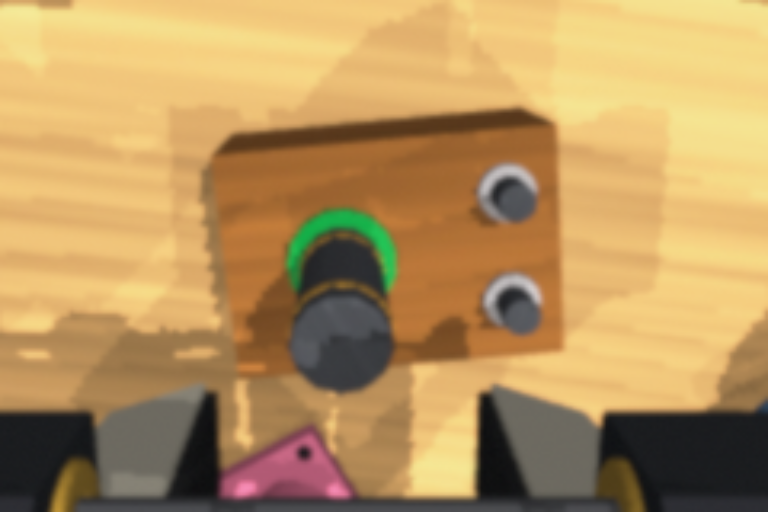

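The gauge is seated: collar top at z 68.2, about 1 mm off centre, and let go. Next is the knob.

Emit:
servo_tool(angular=[[0, 0, 0], [0, 0, 0], [0, 0, 0], [0, 0, 0], [0, 0, 0], [0, 0, 0], [0, 0, 0], [0, 0, 0], [0, 0, 0], [0, 0, 0]], slide=[[6, 12, 0], [20, 42, 0], [35, 72, 0], [50, 104, 0], [65, 136, 0], [81, 168, 0], [97, 200, 0], [109, 225, 0], [116.5, 240, 0], [116.5, 241.8, 0]], grip=[0, 0, 0, 0, 0, 0, 0, 0, 0, 0])

```text
time: 19.42
tool_pos: [537.2, 24.0, 202.5]
tcp_rot: [-3.14, 0.002, 0.128]
contact_force: [-0.6, -0.8, 0.2]
grip_width: 46.0
```

Emit:
servo_tool(angular=[[0, 0, 0], [0, 0, 0], [0, 0, 0], [0, 0, 0], [0, 0, 0]], slide=[[0, 0, -10], [0, 0, -30], [0, 0, -50], [0, 0, -64], [0, 0, -64]], grip=[0, 0, 0, 0, 0])

```text
time: 19.83
tool_pos: [533.8, 20.1, 136.3]
tcp_rot: [-3.14, 0.008, 0.123]
contact_force: [-1.3, 0.3, -0.7]
grip_width: 46.1
```

```bash
python3 w.py w21
python3 - <<'E'
from h import *
c=dict(np.load("pics/w21.npz"));P=cloud(c,c);q=(P-c["tool_pos"])@rpy(c["tcp_rot"])
x,y,z=P[...,0],P[...,1],P[...,2]
m=(x>490)&(x<600)&(y>-10)&(y<60)&(abs(z-108)<5);print(m.sum(),np.median(z[m]))
f=192/np.tan(np.radians(float(c["fov_y"]))/2)
vv,uu=np.nonzero(m);Q=onplane(c,np.c_[uu,vv],108.,c);print('knob',cv2.minEnclosingCircle(Q[:,:2].astype(np.float32)))
E
```

```text
19.8333 [533.85  20.05 136.28] [-179.92    0.46    7.07] 46.076226283119475 [-1.3  0.3 -0.7] [-1.060e-01  4.520e-01  1.622e+00 -1.000e-03  1.075e+00  1.342e+00]
1090 107.5955699793795
knob ((538.8825073242188, 23.219825744628906), 13.058280944824219)
```

View pics/w21.png

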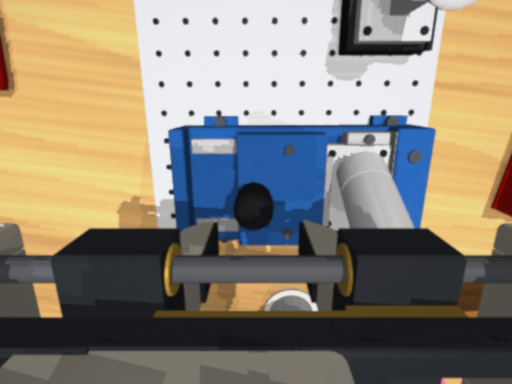

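The knob at px (253,205) lies between the fingertips. I'll descend and grip it.

Emit:
servo_tool(angular=[[0, 0, 0], [0, 0, 0], [0, 0, 0], [0, 0, 0], [0, 0, 0], [0, 0, 0], [0, 0, 0], [0, 0, 0], [0, 0, 0]], slide=[[0.5, 0.7, -6], [1, 1.3, -20], [1, 1.3, -36], [1, 1.3, -49], [1, 1.3, -55.5], [1, 1.3, -55.5], [1, 1.3, -55.5], [1, 1.3, -55.5], [1, 1.3, -55.5]], grip=[0, 0, 0, 0, 0, -1, -1, -1, -1])

```text
time: 20.63
tool_pos: [538.3, 24.2, 85.9]
tcp_rot: [-3.139, -0.002, 0.124]
contact_force: [-0.2, 8.7, 0.3]
grip_width: 27.0
```

Emit:
servo_tool(angular=[[0, 0, 0], [0, 0, 0], [0, 0, 0], [0, 0, 0], [0, 0, 0], [0, 0, 0], [0, 0, 0], [0, 0, 0], [0, 0, 0], [0, 0, 0]], slide=[[-0.2, 1.5, 0], [-0.5, 4, 0], [-0.9, 7, 0], [-1.3, 10, 0], [-1.6, 13, 0], [-2, 16, 0], [-2.4, 19, 0], [-2.8, 22, 0], [-3.1, 25, 0], [-3.3, 27, 0]], grip=[-1, -1, -1, -1, -1, -1, -1, -1, -1, -1])

```text
time: 21.47
tool_pos: [535.2, 48.5, 85.9]
tcp_rot: [3.139, -0.001, 0.125]
contact_force: [-0.4, -5.2, 1.8]
grip_width: 26.4
```

Emit:
servo_tool(angular=[[0, 0, 0], [0, 0, 0]], slide=[[0, 0, 0], [0, 0, 0]], grip=[-1, -1])

```text
time: 21.63
tool_pos: [535.2, 48.8, 85.9]
tcp_rot: [3.14, -0.001, 0.125]
contact_force: [-1.7, -4.9, 4.3]
grip_width: 26.8
```

The jaw slid 24.5 mm. I'll release the knob, rise, then tilt over to the holder.

Emit:
servo_tool(angular=[[0, 0, 0], [0, 0, 0], [0, 0, 0], [0, 0, 0], [0, 0, 0], [0, 0, 0], [0, 0, 0], [0, 0, 0]], slide=[[0, -0.5, 0], [0, -0.5, 0], [0, -0.5, 0], [0, -0.5, 10], [0, -0.5, 35], [0, -0.5, 65], [0, -0.5, 90], [0, -0.5, 100]], grip=[0, 0, 0, 0, 0, 0, 0.5, 0.5])

```text
time: 22.3
tool_pos: [536.2, 49.2, 189.2]
tcp_rot: [3.141, -0.006, 0.125]
contact_force: [0.6, 0.2, 0.3]
grip_width: 55.2
```

Emit:
servo_tool(angular=[[0.8, -6, 0], [1.5, -12, 0], [2.3, -18, 0], [3, -24, 0], [3.76, -29.76, 0], [3.76, -29.76, 0], [3.76, -29.76, 0], [3.76, -29.76, 0]], slide=[[-3, -14, 0], [-7, -38, -5], [-13, -65, -12], [-18, -90, -20], [-22, -108, -28], [-22.6, -114, -30], [-22.6, -114, -30], [-22.6, -114, -30]], grip=[0.5, 0.5, 0.5, 0.5, 0.5, 0.5, 0.5, 0.5])

```text
time: 22.97
tool_pos: [510.5, -65.8, 154.0]
tcp_rot: [-3.14, -0.522, 0.121]
contact_force: [0.2, 0.2, 0.1]
grip_width: 68.7
```

```bash
python3 w.py w22
python3 - <<'E'
from h import *
from scipy.optimize import least_squares
c=dict(np.load("pics/w22.npz"));P=cloud(c,c);q=(P-c["tool_pos"])@rpy(c["tcp_rot"]);H=hsv(c);s,v=H[...,1],H[...,2]
w=(s<40)&(v>205)&(abs(q[...,1])<22)&(q[...,2]<60)&(q[...,2]>15)&(abs(q[...,0])<25)
zr=np.median(q[w][:,2]);print('rim z',zr,w.sum())
m=(s<30)&(abs(q[...,1]-.5)<25)&(q[...,2]>zr+4)&(q[...,2]<zr+45)&(abs(q[...,0])<30);p=q[m]
f=lambda k:(np.hypot((p[:,0]-k[0]-k[1]*(p[:,2]-zr)),(p[:,1]-k[2]-k[3]*(p[:,2]-zr)))-19.2)
r=least_squares(f,[0,0,0,0],loss='soft_l1',f_scale=.5);print(r.x[[0,2]],np.degrees(r.x[[1,3]]))
x,y,z=P[...,0],P[...,1],P[...,2]
m=(x>490)&(x<600)&(y>0)&(y<90)&(abs(z-106)<5);vv,uu=np.nonzero(m);Q=onplane(c,np.c_[uu,vv],108.,c);print('knob',cv2.minEnclosingCircle(Q[:,:2].astype(np.float32)))
E
```

```text
22.9667 [510.51 -65.83 153.96] [-179.89  -29.9     6.93] 68.66312628312077 [0.2 0.2 0.1] [-0.45   0.208  2.096  0.639  0.471  0.478]
rim z 33.99602640000592 1090
[6.44517032 5.37228476] [ 3.04635801 -4.13058675]
knob ((532.2748413085938, 43.90021896362305), 13.771721839904785)
```

View pics/w22.png

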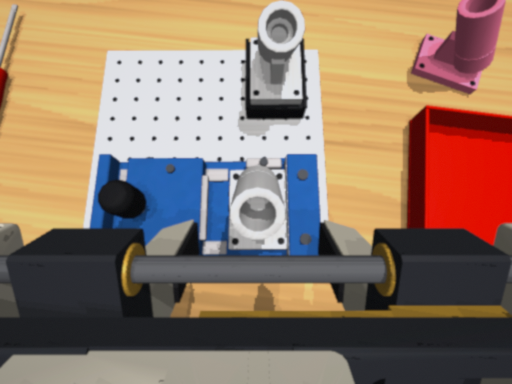

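The jaw is back about 23 mm and the holder is still standing, with its mouth at px (258,213) centred between the open fingers. I'll advance along the barrel axis and grip.

Emit:
servo_tool(angular=[[0, 0, 0], [0, 0, 0], [0, 0, 0], [0, 0, 0], [0, 0, 0], [0, 0, 0], [0, 0, 0]], slide=[[3, 0.4, -5], [9.9, 1.3, -17.3], [17.4, 2.2, -30.3], [24.8, 3.1, -43.3], [32, 4, -56], [36, 4.5, -63], [37.2, 4.7, -65]], grip=[0.5, 0.5, 0.5, 0.5, 0.5, 0.5, 0.5])

```text
time: 23.6
tool_pos: [550.0, -59.0, 88.6]
tcp_rot: [-3.14, -0.522, 0.126]
contact_force: [0.9, 0.1, 0.5]
grip_width: 69.0
```

Emit:
servo_tool(angular=[[0, 0, 0], [0, 0, 0], [0, 0, 0], [0, 0, 0], [0, 0, 0], [0, 0, 0]], slide=[[0, 0, 0], [0, 0, 0], [0, 0, 0], [0, 0, 0], [0, 0, 0], [0, 0, 0]], grip=[0.5, -1, -1, -1, -1, -1])

```text
time: 24.1
tool_pos: [549.3, -60.4, 90.5]
tcp_rot: [3.142, -0.524, 0.125]
contact_force: [0.1, -0.1, -0.0]
grip_width: 40.4
```

Emit:
servo_tool(angular=[[0, 0, 0], [0, 0, 0], [0, 0, 0], [0, 0, 0], [0, 0, 0], [0, 0, 0], [0, 0, 0]], slide=[[0, 0, 0], [0, 0, 0], [0, 0, 1], [0, 0, 3], [0, 0, 6], [0, 0, 8], [0, 0, 8]], grip=[-1, -1, -1, -1, -1, -1, -1])

```text
time: 24.68
tool_pos: [549.4, -60.4, 98.4]
tcp_rot: [-3.141, -0.524, 0.125]
contact_force: [0.6, 0.7, -3.5]
grip_width: 37.0
```

```bash
python3 w.py w23
```

```text
24.6833 [549.36 -60.38  98.39] [-179.99  -30.01    7.15] 37.04587643034406 [ 0.6  0.7 -3.5] [-0.395  0.372  2.072  0.837  0.341  0.304]
```

View pics/w23.png

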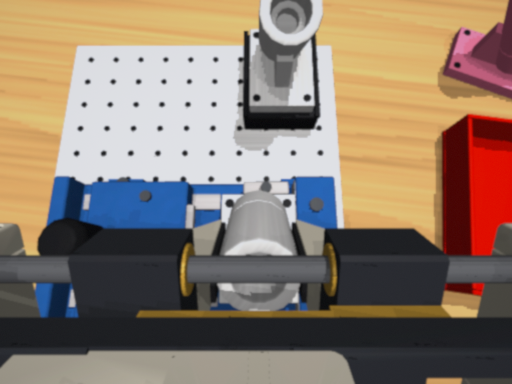

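Lifted: the −3.5 N reading matches 0.36 kg. I'll lift it clear and carry it towards the green tray, yawing the tool as I go so joint 5 stays off its lower limit.

Emit:
servo_tool(angular=[[0, 0, 0], [0, 0, 0], [0, 0, 0], [0, 0, 0], [0, 0, 0], [0, 0, 3], [0, 0, 7], [0, 0, 12], [0, 0, 17], [0, 0, 20]], slide=[[0, 0, 6], [0, 0, 22], [0, 0, 42], [0, 0, 62], [0, 0, 80], [-2, 10, 90], [-6, 28, 92], [-11, 52, 92], [-16, 78, 92], [-20, 98, 92]], grip=[-1, -1, -1, -1, -1, -1, -1, -1, -1, -1])

```text
time: 25.57
tool_pos: [528.5, 38.9, 189.9]
tcp_rot: [-3.141, -0.523, 0.478]
contact_force: [1.2, -1.2, -3.9]
grip_width: 37.1
```

```bash
python3 -c "
from plant import bot
import numpy as np
o=bot.get_obs();print(np.round(o['joint_positions'],3),o['tool_pos'],np.degrees(o['tcp_rot']),o['grip_width'],o['contact_force'])"
```

```text
[-0.286  0.191  1.986  0.6    0.661  0.383] [528.51454523  38.89918384 189.9165391 ] [-179.94161801  -29.97518109   27.37684547] 37.05131300353558 [ 1.17684953 -1.20782754 -3.86888615]
```

Emit:
servo_tool(angular=[[0, 0, 4], [0, 0, 8], [0, 0, 13], [0, 0, 18], [0, 0, 23], [0, 0, 28], [0, 0, 33], [0, 0, 38], [0, 0, 41], [0, 0, 43]], slide=[[-5, 26, 0], [-11, 56, 0], [-18, 90, 0], [-25, 125, 0], [-32, 160, 0], [-39, 195, 0], [-46, 230, 0], [-53, 265, 0], [-59, 297, 0], [-64, 322, 0]], grip=[-1, -1, -1, -1, -1, -1, -1, -1, -1, -1])

```text
time: 26.4
tool_pos: [464.5, 361.7, 189.7]
tcp_rot: [-3.141, -0.523, 1.228]
contact_force: [-0.6, -0.8, -3.7]
grip_width: 37.2
```

Emit:
servo_tool(angular=[[0, 0, 0], [0, 0, 0], [0, 0, 0], [0, 0, 0], [0, 0, 0]], slide=[[-3.3, 18.7, 0], [-5.3, 28.7, 0], [-5.3, 28.7, -10], [-5.3, 28.7, -20], [-5.3, 28.7, -20]], grip=[-1, -1, -1, -1, -1])

```text
time: 26.82
tool_pos: [458.6, 386.9, 166.9]
tcp_rot: [-3.137, -0.52, 1.222]
contact_force: [-0.3, -0.2, -3.4]
grip_width: 37.3
```

```bash
python3 w.py w24
python3 - <<'E'
from plant import bot
from h import *
for n in("scene","top"):
    d=bot.capture(n);np.savez(f"pics/{n}24.npz",**d);p=proj(d,[460,388,60])[0].astype(int);print(p)
    cv2.imwrite(f"pics/{n}24.png",cv2.resize(d["img"][max(0,p[1]-75):p[1]+75,max(0,p[0]-90):p[0]+90],None,fx=4,fy=4,interpolation=cv2.INTER_CUBIC))
E
```

```text
26.8167 [458.63 386.85 166.85] [-179.76  -29.77   70.02] 37.34619989098887 [-0.3 -0.2 -3.4] [0.367 0.36  1.815 0.618 0.71  0.291]
[295 114]
[126 212]
```

View pics/scene24.png

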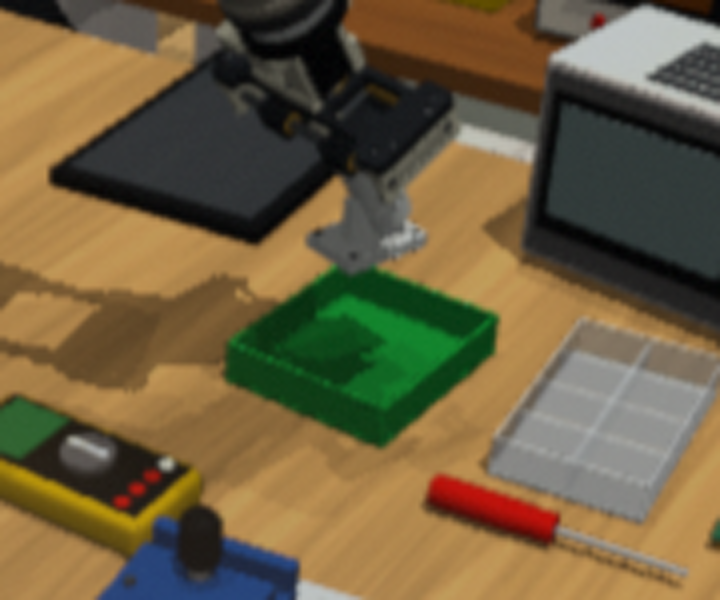

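View pics/w24.png

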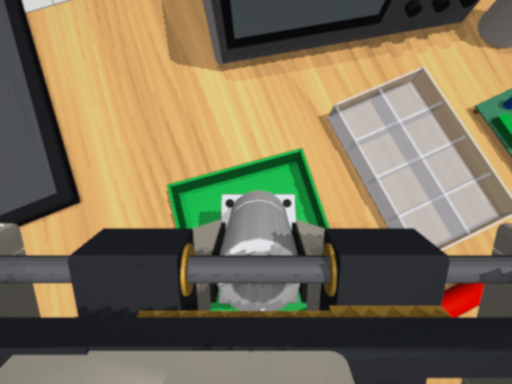

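Emit:
servo_tool(angular=[[0, 0, 0], [0, 0, 0], [0, 0, 0], [0, 0, 0], [0, 0, 0], [0, 0, 0], [0, 0, 0], [0, 0, 0]], slide=[[0, 0, -8], [0, 0, -26], [0, 0, -46], [0, 0, -64], [0, 0, -80], [0, 0, -91], [0, 0, -97], [0, 0, -98]], grip=[-1, -1, -1, -1, -1, -1, -1, -1])

```text
time: 27.63
tool_pos: [459.7, 387.8, 70.7]
tcp_rot: [-3.14, -0.522, 1.223]
contact_force: [-0.3, -0.7, -3.7]
grip_width: 37.3
```

```bash
python3 w.py w25
python3 - <<'E'
from h import *
c=dict(np.load("pics/w25.npz"));P=cloud(c,c);H=hsv(c);h,s=H[...,0],H[...,1]
x,y,z=P[...,0],P[...,1],P[...,2]
g=(s>120)&(h>50)&(h<80)&(x>380)&(x<540)&(y>300)&(y<480)
print('floor z',np.percentile(z[g&(z<15)],[10,50,90]))
m=(s<60)&(x>390)&(x<530)&(y>330)&(y<470)&(z>15)&(z<45);m[226:]=False;p=P[m]
vv,uu=np.nonzero(m)
print('foot top z',len(p),np.percentile(p[:,2],[5,25,50,75,95]))
k=np.linalg.lstsq(np.c_[p[:,:2]-p[:,:2].mean(0),np.ones(len(p))],p[:,2],rcond=None)[0];print('plane',np.degrees(k[:2]),k[2])
E
```

```text
27.6333 [459.73 387.78  70.74] [-179.89  -29.92   70.06] 37.30338744117615 [-0.3 -0.7 -3.7] [ 0.368  0.517  1.907  0.861  0.521 -0.003]
floor z [3.32429857 4.21467598 6.11053543]
foot top z 652 [28.32885701 28.99501835 29.46623105 29.89656444 30.567564  ]
plane [-0.48255272 -0.75837095] 29.519508563378242
```

View pics/w25.png

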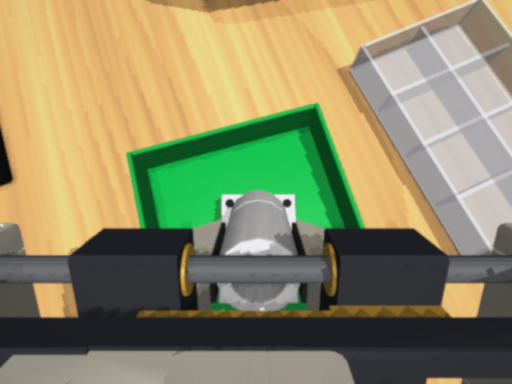

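Foot top is at z 29.5, so there is about 13 mm to go. Lowering slowly.

Emit:
servo_tool(angular=[[0, 0, 0], [0, 0, 0], [0, 0, 0], [0, 0, 0], [0, 0, 0], [0, 0, 0]], slide=[[0, 0, -2], [0, 0, -4.5], [0, 0, -7], [0, 0, -9.5], [0, 0, -11.5], [0, 0, -12]], grip=[-1, -1, -1, -1, -1, -1])

```text
time: 28.18
tool_pos: [459.8, 388.4, 59.8]
tcp_rot: [-3.141, -0.523, 1.224]
contact_force: [0.0, 0.5, -3.9]
grip_width: 37.4
```

Emit:
servo_tool(angular=[[0, 0, 0], [0, 0, 0]], slide=[[0, 0, -0.8], [0, 0, -1.2]], grip=[-1, -1])

```text
time: 28.35
tool_pos: [460.0, 388.4, 58.8]
tcp_rot: [-3.141, -0.524, 1.224]
contact_force: [-0.9, 0.1, -4.1]
grip_width: 37.3
```

Emit:
servo_tool(angular=[[0, 0, 0], [0, 0, 0]], slide=[[0, 0, -0.6], [0, 0, -0.6]], grip=[-1, -1])

```text
time: 28.52
tool_pos: [459.9, 388.4, 58.2]
tcp_rot: [-3.141, -0.524, 1.224]
contact_force: [0.1, -0.2, -2.8]
grip_width: 37.0
```

Emit:
servo_tool(angular=[[0, 0, 0], [0, 0, 0]], slide=[[0, 0, -0.8], [0, 0, -0.8]], grip=[-1, -1])

```text
time: 28.68
tool_pos: [460.0, 388.4, 57.5]
tcp_rot: [-3.141, -0.524, 1.224]
contact_force: [-0.3, 0.4, -3.1]
grip_width: 37.3
```

Emit:
servo_tool(angular=[[0, 0, 0], [0, 0, 0]], slide=[[0, 0, -0.8], [0, 0, -0.8]], grip=[-1, -1])

```text
time: 28.85
tool_pos: [460.0, 388.4, 57.4]
tcp_rot: [3.141, -0.524, 1.225]
contact_force: [-2.8, -3.1, 4.1]
grip_width: 37.2
```

The foot has touched the floor. I'll release and withdraw along the barrel axis.

Emit:
servo_tool(angular=[[0, 0, 0], [0, 0, 0], [0, 0, 0], [0, 0, 0], [0, 0, 0]], slide=[[0, 0, 0.5], [0, 0, 0.5], [0, 0, 0.5], [0, 0, 0.5], [0, 0, 0.5]], grip=[-0.1, 0.1, 0.3, 0.5, 0.5])

```text
time: 29.27
tool_pos: [460.1, 388.5, 57.2]
tcp_rot: [-3.141, -0.524, 1.224]
contact_force: [0.4, -0.4, 0.3]
grip_width: 63.3
```

Emit:
servo_tool(angular=[[0, 0, 0], [0, 0, 0], [0, 0, 0], [0, 0, 0], [0, 0, 0], [0, 0, 0], [0, 0, 0], [0, 0, 0], [0, 0, 0]], slide=[[0, 0, 0], [-1.7, -4.7, 8.7], [-4.2, -11.8, 21.7], [-7.6, -21.2, 39], [-11.8, -33, 60.6], [-15.2, -42.3, 78], [-16.9, -47, 86.6], [-16.9, -47, 86.6], [-16.9, -47, 86.6]], grip=[0.5, 0.5, 0.5, 0.5, 0.5, 0.5, 0.5, 0.5, 0.5])

```text
time: 30.02
tool_pos: [443.3, 341.3, 144.1]
tcp_rot: [3.141, -0.524, 1.224]
contact_force: [-0.1, -0.1, -0.8]
grip_width: 68.7
```

```bash
python3 w.py w26
python3 - <<'E'
from plant import bot
from h import *
c=dict(np.load("pics/w26.npz"));P=cloud(c,c);H=hsv(c);h,s=H[...,0],H[...,1]
x,y,z=P[...,0],P[...,1],P[...,2]
m=(s<60)&(x>390)&(x<530)&(y>320)&(y<470)&(abs(z-16)<4);vv,uu=np.nonzero(m);Q=onplane(c,np.c_[uu,vv],16.,c);print('foot',len(Q),np.median(z[m]),rect(Q[:,:2]))
p=P[m];k=np.linalg.lstsq(np.c_[p[:,:2]-p[:,:2].mean(0),np.ones(len(p))],p[:,2],rcond=None)[0];print('tilt deg',np.degrees(k[:2]))
d=bot.capture("scene");cv2.imwrite("pics/s26.png",cv2.resize(d["img"][60:300,60:380],None,fx=2.4,fy=2.4,interpolation=cv2.INTER_CUBIC))
E
```

```text
30.0167 [443.27 341.26 144.08] [179.96 -30.03  70.14] 68.66084005484421 [-0.1 -0.1 -0.8] [0.281 0.337 1.937 0.711 0.669 0.102]
foot 1301 16.138801027154145 ((484.6824035644531, 376.209716796875), (75.7162857055664, 106.12947082519531), 71.32881927490234)
tilt deg [-0.01753917 -0.06217339]
```

View pics/w26.png

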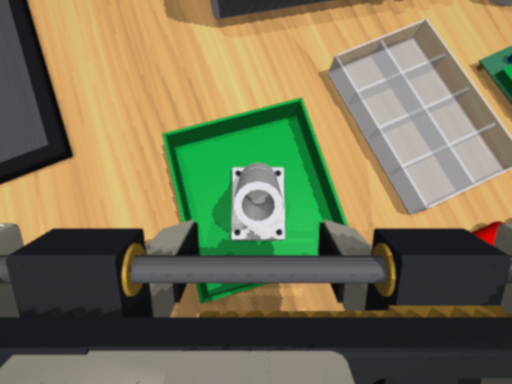

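View pics/s26.png

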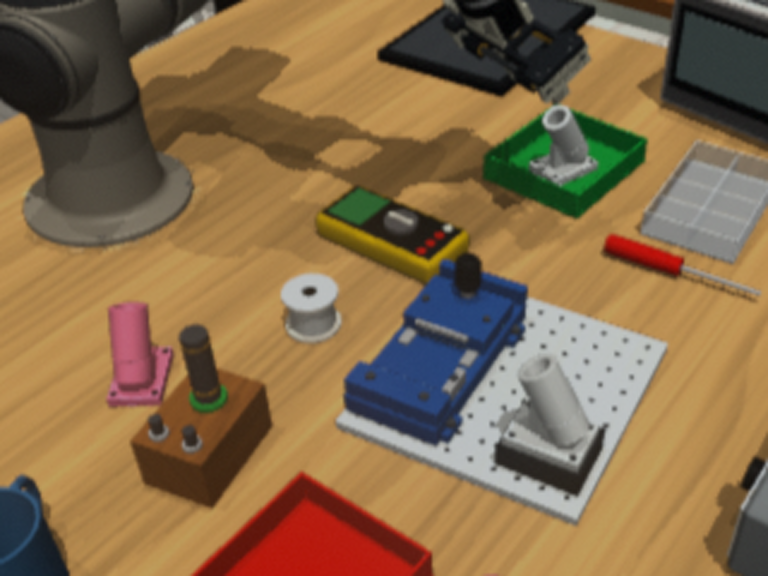

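The holder stands upright in the green tray (foot top at z 16.1, tilt about 0°). The gauge is in its stand, the waiting holder is untouched, and the gripper touches nothing. Handing in.

```bash
python3 -c "
from plant import bot
print(bot.get_obs()['contact_force'],bot.get_obs()['time']);print(bot.close_job())"
```

```text
[-0.28780706  0.04847176  0.48597883] 30.1167
the job is handed in; nothing more can be done
None
```

I judged the holder in the vise good and set it down standing in the green tray. The gauge is back in its stand, and I handed the job in at about 30 s. One point is uncertain: the gauge never quite reached its collar-on-rim position.

**Bore test:** The gauge passed the 22 mm depth with no resistance, so there is no narrow part. It then met a firm stop with the collar still about 4 mm off the rim. Range images showed the holder's rib sticking into the bottom of the bore, on the waiting holder too.
- **Depth:** At the deepest, the gap was 3.8 mm with a wrist force of about 34 N. I put the gauge tip about 4.2 mm from home (camera alone), against the 5 mm allowed. An earlier position-based estimate, at a shallower press, gave a gap nearer 4.9 mm, so meeting step 1 is likely but not certain.
- **Waiting holder:** It clearly shows a step at about 22 mm, so it is the bad one.

**Last checks:**
- **Gauge:** The collar sits on the stand, about 1 mm off the hole's centre, and the gauge is upright and let go.
- **Jaw:** I slid it back about 23–24 mm by the knob while the holder was still standing in the vise.
- **Holder in the tray:** The foot is flat on the tray floor with about 0° tilt, the fingers are withdrawn, and the reading on the tool is about zero.
- **Everything else:** By eye, in the last camera picture, the waiting holder, the bystanders and the look-alikes are where they were.

**One reading that disagreed:** the automatic outline of the foot in the tray came out too long, probably because it also picked up a tray wall. I used the picture and the arm's own position for its place in the tray.

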